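Set the stop screw of the assembly stand to the setting block and lock it

TASK

Set the stop of the small bench stand to the steel setting block lying in its nest. First tip the spring hold-down flap over onto the block so that the block cannot turn; then loosen the lock ring by its long lever, turn the three-bar wheel clockwise with light pushes until the foot of the stop screw bears on the block (do not jam it down hard), and finally turn the lock ring tight again, leaving the flap holding the block and the other things on the bench where they are.

Things in the scene. Friction and masses are not known exactly. Their poses are not given: they have to be found in the camera images.
- stand: Grey cast bench stand, fixed; base 132x156x14 mm. Origin: table top, straight below the stop screw's upright axis; x to the column at the back, y to the flap's hinge. Base spans x -44..88, y -50..106 mm; column x 47..81 mm; its arm (30 mm wide, top at z 100 mm) carries a boss 38 mm across on the axis. Only lock ring, lever and wheel stand higher. Anvil top (under the block) at z 18 mm.
- stop_spindle: Steel stop screw: upright shank 16 mm across through the boss, flat foot 13 mm across below, three-bar wheel on top, turning and moving up and down as one. Origin: on the axis at the underside of the foot; the bars lie at 0, 120 and 240 deg from its x axis. Foot on the block: light pushes on the wheel (about 6 N at a bar) press it with 30-50 N and it stays; 120 N would mark the block.
- wheel_centre (a point): On the screw axis, level with the middle of the wheel's three bars, 89.5 mm above the foot. Bars: level steel rods 7 mm thick, each with a black ball 12 mm across centred 42 mm from the axis (48 mm overall). Dark hub 25 mm across, 10 mm above and below this point. Push squarely: a slanting push on a bar binds by friction. Below lie lever and lock ring (top at 113 mm over the table).
- star_wheel (a joint): Angle of screw and wheel, rad: grows clockwise seen from above, driving the foot down 2.5 mm per rad. At 0 the foot is 50.5 mm over the table; it meets the block (top at 43 mm) near 3.0. With the ring loose it turns with 0.05 N m friction (1.5 N at a bar) and goes stiff when the foot bears; with the ring tight a clutch in the boss holds it.
- lock_ring (a joint): Angle of the knurled lock ring (37 mm across, on the boss below the wheel), rad: 0 = tight to the end, grows counter-clockwise from above as it is loosened, stop at 1.45; the screw is free from 0.35. Friction 0.2 N m; the last 0.3 rad grow stiffer without a click: 0.3 N m (4 N at 75 mm from the axis) brings it to about 0.05. Below 0.12 is tight.
- lever_ball (a point): Centre of the black ball, 14 mm across, at the end of the lock ring's lever, 88 mm from the screw axis, 107 mm over the table. The lever is a level straight steel rod 8 mm thick from ring to ball. Tight, it points away from the column, 15 deg from the stand's -x toward +y; loosening swings it toward -y.
- hold_flap (a joint): Angle of the hold-down flap, rad: 0 = as found, leaning outward (away from the screw) 22 deg from upright; grows as it tips in over the block. About 0.38 is upright, where its over-centre spring snaps over; 1.99 is lying on the block. 0.1 N m (2 N at its edge) tips it from rest; past upright the spring carries it on and holds the block with 2 to 3 N.
- flap_edge (a point): Middle of the free edge of the hold-down flap: steel plate 36 mm wide (along the stand's x), 3 mm thick, with a small lip turned outward along this edge. Its hinge pin lies along the stand's x axis at y 85 mm, 46 mm over the table; the edge is 66 mm from the pin.
- setup_block: Setting block: ground steel with four bores, 50x50x25 mm, lying flat in the nest of low rails (2 mm play) on the stand's anvil, nominal centre at the stand's x 0, y 8 mm. Origin: centre of its underside; z up.
- feeler_set: Bystander: feeler gauge in its case, 14 x 97 x 10 mm, lying on the table. Origin: centre of its underside.
- raw_body_1: Bystander: unfinished steel housing bar, 18 x 90 x 17 mm, lying on the table. Origin: centre of its underside.
- tweezers: Bystander: steel tweezers, 11 x 115 x 9 mm, lying on the table. Origin: centre of its underside.

How it is judged:
By the outcome, as a careful person would: the job done as asked, in the order asked, and still so for the second after the job is handed in, with the robot touching nothing.
It also fails if it takes over 72 s, if anything falls off the work surface, if the arm or the gripper's body presses on something with over 40 N, if the wrist force passes 120 N, or if a joint passes its speed limit or range.

ROBOT

A 6-joint arm with a two-finger parallel gripper is mounted at the origin on a cart in front of the work surface, level with it; the furniture and walls round the work are solid. World frame = base frame: x ahead of the robot, y to its left, z up, the work surface at z = 0. Lengths are in m, angles in degrees, forces in N, time in s.
With the tool pointing down it reaches from about 0.4 to 0.825 m from the base axis. Payload 7 kg.
Tool frame: the origin (TCP) lies on the centre line of the jaws, within the pads' length; the fingertips stand r.tip_reach ahead of it and the grasp point (between the pads) is the TCP (r.tip_reach is the distance from the TCP to the fingertips, in m); z points along the fingers, y is the line along which they close (so a half turn about z gives the same grasp; the last joint's range is limited). The gripper opens to 88 mm and grips with 3 to 60 N. Pads are 19 mm wide; open, the fingers measure 130 mm over their backs; the gripper's body (78 mm by 193 mm) begins 47 mm behind the grasp point.
Start: joints at [85.09, 20.546, 0.682, 0, -70.136, -16.507], TCP at [0.246, 0.628, 0.21] pointing down, gripper open.
Joint ranges: [-176.03, 176.03], [-82.01, 121.73], [-58.28, 71.71], [-173.87, 95.51], [-174.79, -0.11], [-173.66, 173.66]. Speed limits (degrees/s): [136.94, 136.94, 172.46, 180, 180, 180].

INTERFACE

Orientations are given as [roll, pitch, yaw] about the fixed x, y, z axes, in that order (R = Rz(yaw) Ry(pitch) Rx(roll)).
In Python, from plant import sensors, cams, r gives the robot as it stands.
- The arm moves only by the tool drive_tool, never from a script. Its argument "rows" is a list of rows, each an object of numbers: "fingers": the gripper's target within -1 to 1 (fully open at 1, half-way at 0, shut at -1); "x", "y", "z": the shift along the tool's x, y, z in m; "spin": the turn about the tool's z in rad. A call has 1 to 10 rows; each row is the pose to reach, as a shift and turn from the pose commanded when the call began, along the tool's axes at that moment; what a row does not reach only later rows make up. A row lasts 1/8 s, in which the tool goes at most 62.5 mm and 10.7 degrees, less where a joint would pass 70% of its speed; a pose out of reach is approached as far as the arm can. A call with a gripper value outside its range is refused whole. The fingers move at their own pace and stop on an object; "newtons" is the grip in N (left out, the last holds). Time passes only in rows, so rows that repeat a pose let the fingers close. It gives the time, the measured TCP pose, the force, the opening and the grip force at its end, in the units of the state.
- sensors.get_state(): the state, without advancing time (a new reading comes with each control period).
- cams.capture(name): name is "scene" or "top" or "wrist"; returns a dict with "pixels" (420x560x3 uint8, red, green, blue), "intrinsics" (3x3 intrinsics, pixels), "k1" (the pictures are not rectified: a ray, as slopes to the right and down, at radius r is drawn at 1 + k1 r^2 times it, then the intrinsics apply), "eye" and "orientation" of the camera in the world; the wrist camera has in their place "T_tool_cam" (4x4, takes a point from camera to tool coordinates, whose origin is the TCP and whose axes are the flange's). Camera axes: x right, y up, looking along -z (the intrinsics and any distortion apply to the point x, -y, -z); pixel columns grow to the right and rows downward; lengths in m; the calibration is good to about 2 mm. A picture is of the moment at which its call begins: read the wrist's pose just before it. There is no depth.
- r.close_job(): hands the job in; it is judged then, once.
The state is a dict: "time_s": time; "joints": joint angles; "qd": joint speeds; "joint_torque": joint torques, N m; "tcp_pos": TCP position; "eef_rot": TCP orientation; "contact_force": force on the tool from outside, world axes, zero at the start; "moment": the same for the moment, N m; "gripper_width": finger opening in m; "gripper_force": force on a finger pad.
Only numpy, scipy, OpenCV 4.12 (cv2) and the standard library are available. Lean on these libraries where they do the work, as an engineer would, in place of code of your own. Each camera call takes 0.05 s, during which the arm holds its last target. There are 200 camera calls.

## Working session

There is one attempt and no reset: what is moved stays moved. The work goes in short steps, Python scripts to look and compute and a tool call to move; the robot and the scene stay as the last step left them, time stands still between calls to the robot, and variables do not carry over. Pictures are saved under pics/ and viewed, at most 10 in all, crops included, and the job is handed in when it is done.

Besides the shell and the picture viewer there is one more tool, called by a JSON object that holds its "method" and its "body", one argument or row to a line. drive_tool: Moves the arm, as the interface text tells. Its arguments: {"type":"object","properties":{"rows":{"type":"array"},"newtons":{"type":"number"}},"required":["rows"]}

```bash
ls; mkdir -p pics
python3 - <<'E'
from plant import sensors,cams,r
import cv2,numpy as np
print(r.tip_reach, sensors.get_state())
ims={}
for n in ("scene","top","wrist"):
    c=cams.capture(n); cv2.imwrite(f"pics/{n}0.png",c["pixels"][:,:,::-1])
    print(n,{k:(np.round(v,4).tolist()) for k,v in c.items() if k!="pixels"})
E
```

```text
pics
0.019 {'time_s': 0.0, 'joints': array([ 8.50872454e+01,  2.05899705e+01,  6.33024083e-01, -2.12975952e-02,
       -7.01361692e+01, -1.65055013e+01]), 'qd': array([ 0.02056755, -0.15334565,  0.05480917,  0.05775935,  0.09915333,
        0.05834341]), 'joint_torque': array([-2.74924656e-03, -5.82707191e+01,  2.93053919e+01,  6.99676126e+00,
        7.12816996e-03, -1.78567143e-04]), 'tcp_pos': array([0.24633749, 0.62787514, 0.20922985]), 'eef_rot': array([ 1.79905033e+02, -7.26144442e-03, -2.14255029e+01]), 'contact_force': array([-0.32293053, -0.07079846,  0.60363314]), 'moment': array([0.04636756, 0.02402921, 0.09405262]), 'gripper_force': 0.0, 'gripper_width': 0.08772244468319282}
scene {'intrinsics': [[437.2518, 0.0, 282.2725], [0.0, 437.2518, 212.3622], [0.0, 0.0, 1.0]], 'k1': -0.1021, 'eye': [0.2291, -0.3224, 0.7701], 'orientation': [37.9664, -0.0678, -33.2649]}
top {'intrinsics': [[412.4067, 0.0, 273.6156], [0.0, 412.4067, 205.1675], [0.0, 0.0, 1.0]], 'k1': -0.087, 'eye': [0.3277, 0.124, 1.0019], 'orientation': [13.2265, -0.2926, -86.4338]}
wrist {'intrinsics': [[314.3903, 0.0, 279.2936], [0.0, 314.3903, 202.44], [0.0, 0.0, 1.0]], 'k1': -0.0323, 'T_tool_cam': [[-0.0001, 0.9616, 0.2744, 0.0735], [1.0, 0.0005, -0.0014, -0.0001], [-0.0015, 0.2744, -0.9616, -0.1744], [0.0, 0.0, 0.0, 1.0]]}
```

View pics/scene0.png

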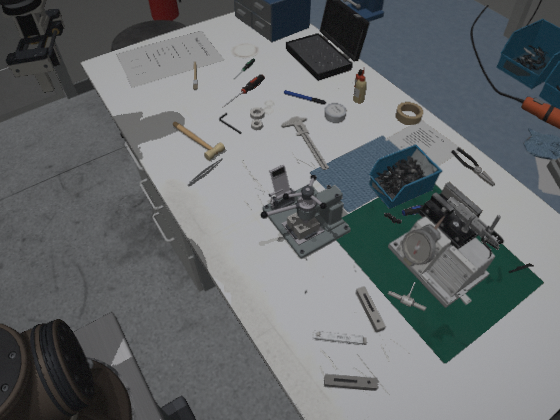

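View pics/top0.png

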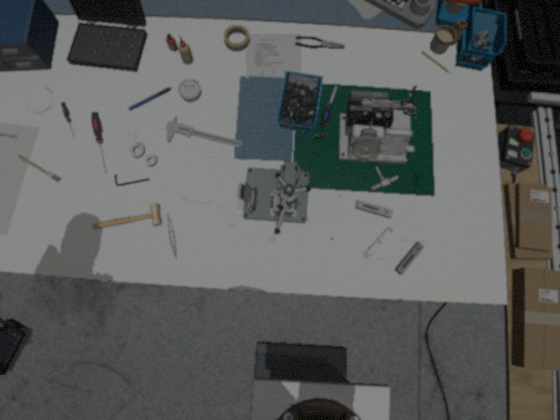

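The scene view shows the stand around (305,215), with the flap at (280,180). In the top view it is around (277,195), with the lever ball at (278,231) and the flap at (248,195) on the robot's left. I'll enlarge both.

Run:
```python
import cv2,numpy as np
a=cv2.imread("pics/scene0.png")[155:265,245:365]; b=cv2.imread("pics/top0.png")[155:245,225:325]
a=cv2.resize(a,(400,367),interpolation=cv2.INTER_CUBIC)  # 3.333
b=cv2.resize(b,(400,360),interpolation=cv2.INTER_CUBIC)  # 4
o=np.zeros((370,800,3),np.uint8); o[:367,:400]=a;o[:360,400:]=b
cv2.imwrite("pics/z.png",cv2.convertScaleAbs(o,alpha=1.5))
```

```text
(no output)
```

View pics/z.png

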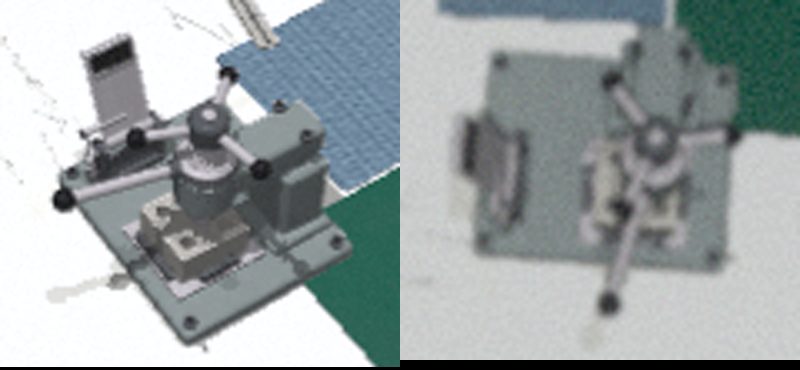

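Positions in the enlarged crop (u,v):

| Feature | Scene (left) | Top (right) |
|---|---|---|
| Wheel hub | (209,120) | (660,138) |
| Wheel balls | (135,139), (229,74), (261,169) | (622,210), (612,78), (734,133) |
| Lever ball | (63,200) | (609,302) |
| Flap edge middle | (108,43) | (460,145) |

Next I'll triangulate these points and fit the stand pose.

```bash
cat > h.py <<'E'
import numpy as np
from scipy.spatial.transform import Rotation as R
from scipy.optimize import least_squares
def cam(K,k1,eye,rpy): return dict(f=K[0],c=np.array(K[1:]),k=k1,e=np.array(eye),R=R.from_euler('xyz',rpy,degrees=True).as_matrix())
S=cam((437.2518,282.2725,212.3622),-.1021,[0.2291,-0.3224,0.7701],[37.9664,-0.0678,-33.2649])
T=cam((412.4067,273.6156,205.1675),-.087,[0.3277,0.124,1.0019],[13.2265,-0.2926,-86.4338])
W=dict(f=314.3903,c=np.array([279.2936,202.44]),k=-.0323)
Ttc=np.array([[-0.0001,0.9616,0.2744,0.0735],[1,0.0005,-0.0014,-0.0001],[-0.0015,0.2744,-0.9616,-0.1744],[0,0,0,1]])
def wcam(pos,rpy):
    M=np.eye(4);M[:3,:3]=R.from_euler('xyz',rpy,degrees=True).as_matrix();M[:3,3]=pos;M=M@Ttc
    return dict(W,e=M[:3,3],R=M[:3,:3])
def proj(C,p):
    q=(np.asarray(p)-C['e'])@C['R'];s=np.stack([q[...,0],-q[...,1]],-1)/-q[...,2:3]
    return C['c']+C['f']*s*(1+C['k']*(s**2).sum(-1,keepdims=True))
def tri(obs,x0=(.45,.1,.1)):
    s=least_squares(lambda p:np.concatenate([proj(C,p)-u for C,u in obs]),x0);return s.x,np.abs(s.fun).max()
def rz(a): c,s=np.cos(a),np.sin(a);return np.array([[c,-s],[s,c]])
def stand2w(st,p):
    p=np.asarray(p,float);return np.concatenate([p[...,:2]@rz(st[2]).T+st[:2],p[...,2:]],-1)
E
cat > fit.py <<'E'
from h import *
s=lambda u,v:np.array([245+u/3.3333,155+v/3.3333]); t=lambda u,v:np.array([225+(u-400)/4,155+v/4])
P={'hub':(s(209,120),t(660,138)),'bA':(s(135,139),t(622,210)),'bB':(s(229,74),t(612,78)),'bC':(s(261,169),t(734,133)),'lev':(s(63,200),t(609,302)),'flap':(s(108,43),t(460,145))}
for k,(a,b) in P.items():
    x,e=tri([(S,a),(T,b)]); print(k,x.round(4),round(e,2))
w=np.deg2rad
def model(q):
    m={'hub':[0,0,.148],'lev':[-.088*np.cos(w(15)),.088*np.sin(w(15)),.107],'flap':[0,.085+.066*np.sin(w(22)),.046+.066*np.cos(w(22))]}
    for i,k in enumerate('ABC'):
        a=q[3]-i*2*np.pi/3; m['b'+k]=[.042*np.cos(a),.042*np.sin(a),.14]
    return {k:stand2w(q,v) for k,v in m.items()}
def res(q):
    m=model(q); return np.concatenate([np.r_[proj(S,m[k])-P[k][0],proj(T,m[k])-P[k][1]] for k in P])
f=least_squares(res,[.45,.1,0,np.pi]);print(f.x.round(4),np.rad2deg(f.x[2:]),np.abs(f.fun).max())
for k,v in model(f.x).items(): print(k,v.round(4))
E
python3 fit.py
```

```text
hub [0.5644 0.0994 0.148 ] 0.28
bA [0.526  0.1173 0.1385] 0.15
bB [0.5988 0.1271 0.1405] 0.25
bC [0.5717 0.0593 0.1407] 0.29
lev [0.4799 0.1212 0.1105] 0.35
flap [0.5649 0.2088 0.1137] 0.65
[ 0.5655  0.1006 -0.0043  2.7696] [ -0.24577024 158.68874169] 1.7443019627919227
hub [0.5655 0.1006 0.148 ]
lev [0.4806 0.1237 0.107 ]
flap [0.566  0.2103 0.1072]
bA [0.5264 0.116  0.14  ]
bB [0.5984 0.1267 0.14  ]
bC [0.5717 0.059  0.14  ]
```

The fit is good: the screw axis is at about (0.565, 0.100) with the stand's yaw near 0, and the triangulated heights agree with the text. Next I'll move to the outside of the flap with the gripper shut and yaw at -90°.

{"method": "drive_tool", "body": {
  "rows": [
    {"x":0.053,"y":0.027,"z":0,"spin":0.17,"fingers":-1},
    {"x":0.107,"y":0.054,"spin":0.34,"fingers":-1},
    {"x":0.16,"y":0.081,"spin":0.51,"fingers":-1},
    {"x":0.214,"y":0.108,"spin":0.68,"fingers":-1},
    {"x":0.267,"y":0.135,"spin":0.85,"fingers":-1},
    {"x":0.321,"y":0.163,"spin":1.02,"fingers":-1},
    {"x":0.374,"y":0.19,"spin":1.197,"fingers":-1},
    {"x":0.428,"y":0.217,"spin":1.197,"fingers":-1},
    {"x":0.428,"y":0.217,"spin":1.197,"fingers":-1},
    {"x":0.428,"y":0.217,"spin":1.197,"fingers":-1}
  ],
  "newtons": 20
}}

```text
invalid input
```

{"method": "drive_tool", "body": {
  "rows": [
    {"x":0.053,"y":0.027,"z":0.0,"spin":0.17,"fingers":-1.0},
    {"x":0.107,"y":0.054,"z":0.0,"spin":0.34,"fingers":-1.0},
    {"x":0.16,"y":0.081,"z":0.0,"spin":0.51,"fingers":-1.0},
    {"x":0.214,"y":0.108,"z":0.0,"spin":0.68,"fingers":-1.0},
    {"x":0.267,"y":0.135,"z":0.0,"spin":0.85,"fingers":-1.0},
    {"x":0.321,"y":0.163,"z":0.0,"spin":1.02,"fingers":-1.0},
    {"x":0.374,"y":0.19,"z":0.0,"spin":1.197,"fingers":-1.0},
    {"x":0.428,"y":0.217,"z":0.0,"spin":1.197,"fingers":-1.0},
    {"x":0.428,"y":0.217,"z":0.0,"spin":1.197,"fingers":-1.0},
    {"x":0.428,"y":0.217,"z":0.0,"spin":1.197,"fingers":-1.0}
  ],
  "newtons": 20
}}

```text
time_s: 1.4
tcp_pos: [0.5656, 0.2697, 0.2098]
eef_rot: [180.0, -0.0, -90.1]
contact_force: [-0.3, 0.6, 0.0]
gripper_width: 0.0008
gripper_force: 0.0
```

{"method": "drive_tool", "body": {
  "rows": [
    {"x":0.0,"y":0.0,"z":0.05,"spin":0.0,"fingers":-1.0},
    {"x":0.0,"y":0.0,"z":0.096,"spin":0.0,"fingers":-1.0},
    {"x":0.02,"y":0.0,"z":0.096,"spin":0.0,"fingers":-1.0},
    {"x":0.035,"y":0.0,"z":0.096,"spin":0.0,"fingers":-1.0},
    {"x":0.045,"y":0.0,"z":0.096,"spin":0.0,"fingers":-1.0},
    {"x":0.055,"y":0.0,"z":0.096,"spin":0.0,"fingers":-1.0},
    {"x":0.065,"y":0.0,"z":0.096,"spin":0.0,"fingers":-1.0},
    {"x":0.075,"y":0.0,"z":0.096,"spin":0.0,"fingers":-1.0},
    {"x":0.085,"y":0.0,"z":0.096,"spin":0.0,"fingers":-1.0},
    {"x":0.095,"y":0.0,"z":0.096,"spin":0.0,"fingers":-1.0}
  ]
}}

```text
time_s: 2.65
tcp_pos: [0.5657, 0.1744, 0.1141]
eef_rot: [180.0, -0.0, -90.0]
contact_force: [-0.2, -0.3, -0.2]
gripper_width: 0.0004
gripper_force: 0.0
```

{"method": "drive_tool", "body": {
  "rows": [
    {"x":-0.02,"y":0.0,"z":-0.05,"spin":0.0,"fingers":-1.0},
    {"x":-0.02,"y":0.05,"z":-0.08,"spin":0.0,"fingers":-1.0},
    {"x":0.0,"y":0.088,"z":-0.08,"spin":0.0,"fingers":-1.0},
    {"x":0.0,"y":0.088,"z":-0.08,"spin":0.0,"fingers":-1.0}
  ]
}}

```text
time_s: 3.15
tcp_pos: [0.4757, 0.174, 0.1951]
eef_rot: [-180.0, 0.1, -90.0]
contact_force: [0.4, 0.8, 0.8]
gripper_width: 0.0004
gripper_force: 0.0
```

```bash
cat > v.py <<'E'
import sys,cv2,numpy as np
from plant import sensors,cams,r
tag=sys.argv[1]
a=cams.capture("scene")["pixels"][155:265,245:365,::-1]; s=sensors.get_state(); b=cams.capture("wrist")["pixels"][:,:,::-1]
print(s["tcp_pos"],s["eef_rot"],s["moment"],s["time_s"])
o=np.zeros((420,800,3),np.uint8);o[:293,:320]=cv2.resize(a,(320,293),interpolation=cv2.INTER_CUBIC);o[:360,320:]=cv2.resize(b,(480,360))
cv2.imwrite(f"pics/{tag}.png",cv2.convertScaleAbs(o,alpha=1.4))
E
python3 v.py a1
```

```text
[0.47703157 0.1746047  0.19500002] [-1.79927720e+02  6.45761829e-02 -8.99619457e+01] [ 0.13978101 -0.12239437  0.0281405 ] 3.2
```

View pics/a1.png

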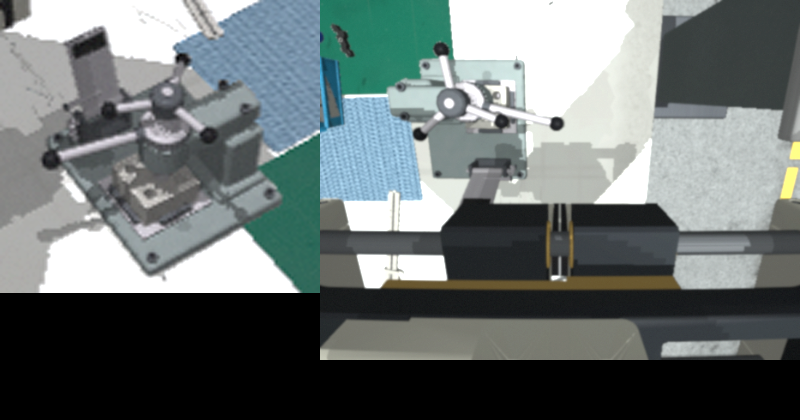

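The flap still leans outward (left crop, edge at (88,35)), so the first push didn't take it over. I'll go back, reach lower, and watch the force.

{"method": "drive_tool", "body": {
  "rows": [
    {"x":-0.04,"y":-0.045,"z":0.0,"spin":0.0,"fingers":-1.0},
    {"x":-0.08,"y":-0.0885,"z":0.0,"spin":0.0,"fingers":-1.0},
    {"x":-0.08,"y":-0.0885,"z":0.045,"spin":0.0,"fingers":-1.0},
    {"x":-0.08,"y":-0.0885,"z":0.089,"spin":0.0,"fingers":-1.0},
    {"x":-0.06,"y":-0.0885,"z":0.089,"spin":0.0,"fingers":-1.0},
    {"x":-0.05,"y":-0.0885,"z":0.089,"spin":0.0,"fingers":-1.0},
    {"x":-0.04,"y":-0.0885,"z":0.089,"spin":0.0,"fingers":-1.0},
    {"x":-0.03,"y":-0.0885,"z":0.089,"spin":0.0,"fingers":-1.0}
  ]
}}

```text
time_s: 4.25
tcp_pos: [0.567, 0.2047, 0.1067]
eef_rot: [-179.9, 0.1, -90.0]
contact_force: [-0.6, -0.1, -0.2]
gripper_width: 0.0004
gripper_force: 0.0
```

{"method": "drive_tool", "body": {
  "rows": [
    {"x":0.008,"y":0.0,"z":0.0,"spin":0.0,"fingers":-1.0},
    {"x":0.008,"y":0.0,"z":0.0,"spin":0.0,"fingers":-1.0}
  ]
}}

```text
time_s: 4.5
tcp_pos: [0.5663, 0.1966, 0.1057]
eef_rot: [-180.0, 0.0, -90.0]
contact_force: [-0.7, -0.1, -0.3]
gripper_width: 0.0006
gripper_force: 0.0
```

```bash
python3 v.py a2
```

```text
[0.56631956 0.19691978 0.10552647] [-1.79972223e+02  2.10870791e-02 -9.00224141e+01] [ 0.12777229 -0.03732538  0.01399599] 4.55
```

View pics/a2.png

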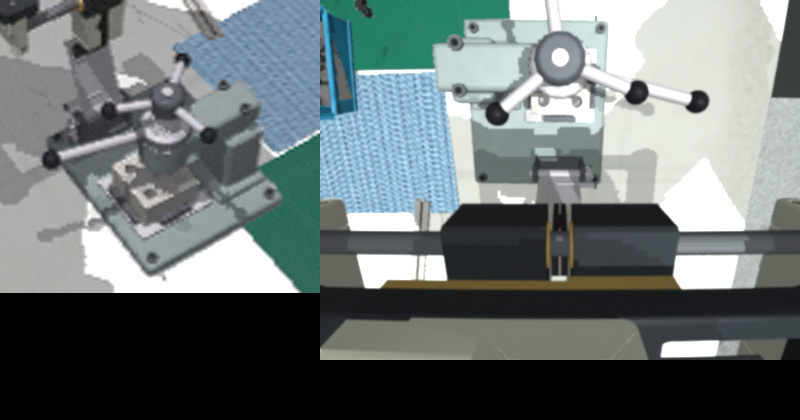

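The scene crop shows finger-like parts at (30,25) and (100,25) on either side of the flap edge. I'll zoom in there and mark the projected tip.

Run:
```python
from h import *
import cv2
from plant import sensors,cams
s=sensors.get_state();p=s["tcp_pos"]
im=np.ascontiguousarray(cams.capture("scene")["pixels"][:,:,::-1])
x0,y0=230,110
c=cv2.convertScaleAbs(cv2.resize(im[y0:y0+120,x0:x0+140],None,fx=5,fy=5,interpolation=cv2.INTER_CUBIC),alpha=1.8)
for q,col in (((0,0,-.019),(0,0,255)),((0,0,0),(0,255,0)),((0,0,.047),(255,0,0)),((0,-.0095,-.019),(0,255,255)),((.021,0,-.019),(255,0,255)),((-.021,0,-.019),(255,0,255))):
    u=proj(S,p+np.array(q)); print(q,u.round(1)); cv2.circle(c,tuple(int(v) for v in (u-[x0,y0])*5),3,col,-1)
cv2.imwrite("pics/a3.png",c)
```

```text
(0, 0, -0.019) [280.5 180.2]
(0, 0, 0) [280.4 174. ]
(0, 0, 0.047) [280.4 157.9]
(0, -0.0095, -0.019) [282.9 183. ]
(0.021, 0, -0.019) [288.7 176.2]
(-0.021, 0, -0.019) [272.  184.3]
```

View pics/a3.png

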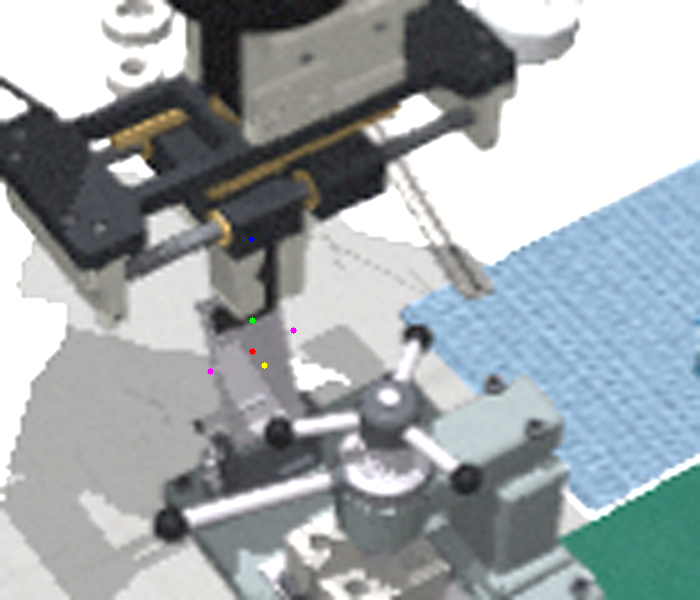

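The fingers are behind the flap, and its edge has moved in a few pixels to (281,172), so the push works. I'll go further past upright.

{"method": "drive_tool", "body": {
  "rows": [
    {"x":0.008,"y":0.0,"z":-0.004,"spin":0.0,"fingers":-1.0},
    {"x":0.016,"y":0.0,"z":-0.006,"spin":0.0,"fingers":-1.0},
    {"x":0.024,"y":0.0,"z":-0.008,"spin":0.0,"fingers":-1.0},
    {"x":0.032,"y":0.0,"z":-0.008,"spin":0.0,"fingers":-1.0},
    {"x":0.04,"y":0.0,"z":-0.008,"spin":0.0,"fingers":-1.0},
    {"x":0.042,"y":0.0,"z":-0.008,"spin":0.0,"fingers":-1.0},
    {"x":0.042,"y":0.0,"z":-0.008,"spin":0.0,"fingers":-1.0},
    {"x":0.042,"y":0.0,"z":-0.008,"spin":0.0,"fingers":-1.0}
  ]
}}

```text
time_s: 5.65
tcp_pos: [0.5662, 0.1552, 0.1131]
eef_rot: [-180.0, -0.0, -90.0]
contact_force: [0.3, 0.3, 0.6]
gripper_width: 0.0003
gripper_force: 0.0
```

```bash
python3 v.py a4
```

```text
[0.56620224 0.15525614 0.11311491] [ 1.79998714e+02 -1.26678017e-03 -8.99871983e+01] [ 0.08070094 -0.07624164 -0.04333744] 5.7
```

View pics/a4.png

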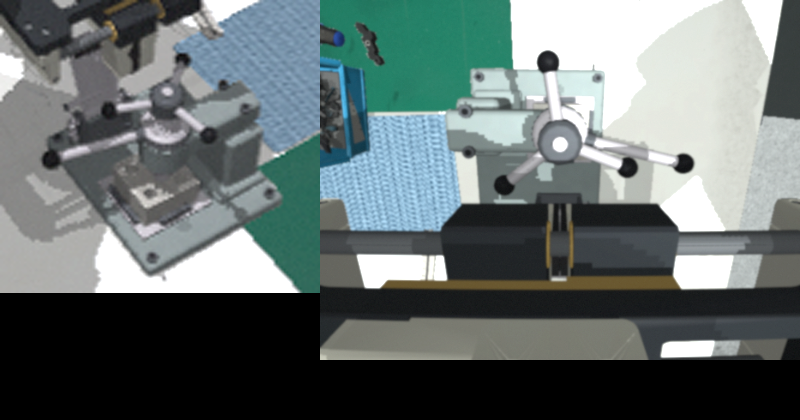

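The fingertips at (130,72) in the left crop seem to have passed above the flap. I'll check the camera-to-arm consistency using the wrist pixels I already have from a1, a2 and a4.

Run:
```python
from h import *
d=lambda u,v:np.array([(u-320)*7/6,v*7/6])
C1=wcam([.47703,.1746,.195],[180,0,-89.96]);C2=wcam([.56632,.19692,.10553],[180,0,-90.02]);C4=wcam([.5662,.15526,.11311],[180,0,-89.99])
for n,a,b,c in (('hubtop',(454,102),(560,57),(560,144)),('lev',(556,123),(700,100),(684,162)),('bA',(502,121),(637,92),(627,167)),('bB',(420,133),(497,114),(504,185))):
    print(n,tri([(C1,d(*a)),(C2,d(*b)),(C4,d(*c))]))
p=np.array([.5662,.15526,.11311])
for z in (-.019,0,.02): print(z,proj(S,p+[0,0,z]), (proj(S,p+[0,0,z])-[245,155])*2.667)
for n,C in(('w',C4),):
    for z in (-.019,0,.02): print(proj(C,p+[0,0,z])*6/7+[320,0])
```

```text
hubtop (array([0.56550172, 0.10556235, 0.14112755]), np.float64(2.4624128757789663))
lev (array([0.4799085 , 0.124826  , 0.10925652]), np.float64(1.2588802734406386))
bA (array([0.52626466, 0.12104974, 0.13540754]), np.float64(0.6419689572742868))
bB (array([0.59894844, 0.13196791, 0.13540408]), np.float64(1.1612476849111033))
-0.019 [291.60966398 190.43828184] [124.30797383  94.51389768]
0 [291.77867196 184.24557788] [124.75871811  77.99795621]
0.02 [291.96240423 177.49833728] [125.24873209  60.00306553]
[559.15567217 196.5332582 ]
[559.17336814 206.23986584]
[559.19614989 218.71705202]
```

The arm and camera frames agree to about 5 mm. The visible fingertips end at about TCP height rather than 19 mm below it, so I was only grazing above the flap. I'll back off and repeat lower.

{"method": "drive_tool", "body": {
  "rows": [
    {"x":-0.03,"y":0.0,"z":-0.015,"spin":0.0,"fingers":-1.0},
    {"x":-0.08,"y":0.0,"z":-0.015,"spin":0.0,"fingers":-1.0},
    {"x":-0.095,"y":0.0,"z":0.01,"spin":0.0,"fingers":-1.0},
    {"x":-0.09,"y":0.0,"z":0.017,"spin":0.0,"fingers":-1.0},
    {"x":-0.07,"y":0.0,"z":0.017,"spin":0.0,"fingers":-1.0},
    {"x":-0.06,"y":0.0,"z":0.017,"spin":0.0,"fingers":-1.0},
    {"x":-0.05,"y":0.0,"z":0.017,"spin":0.0,"fingers":-1.0},
    {"x":-0.045,"y":0.0,"z":0.017,"spin":0.0,"fingers":-1.0}
  ]
}}

```text
time_s: 6.75
tcp_pos: [0.5665, 0.199, 0.0968]
eef_rot: [-180.0, 0.0, -90.1]
contact_force: [0.3, 0.5, -1.2]
gripper_width: 0.0003
gripper_force: 0.0
```

{"method": "drive_tool", "body": {
  "rows": [
    {"x":0.006,"y":0.0,"z":0.0,"spin":0.0,"fingers":-1.0},
    {"x":0.012,"y":0.0,"z":0.0,"spin":0.0,"fingers":-1.0},
    {"x":0.017,"y":0.0,"z":0.0,"spin":0.0,"fingers":-1.0},
    {"x":0.017,"y":0.0,"z":0.0,"spin":0.0,"fingers":-1.0},
    {"x":0.017,"y":0.0,"z":0.0,"spin":0.0,"fingers":-1.0}
  ]
}}

```text
time_s: 7.38
tcp_pos: [0.5663, 0.1832, 0.0962]
eef_rot: [-180.0, 0.0, -90.0]
contact_force: [0.4, -0.5, -0.7]
gripper_width: 0.0002
gripper_force: 0.0
```

```bash
python3 v.py a5
python3 - <<'E'
# numeric check: change at the flap edge region in the scene crops a4 -> a5, block region
import cv2
for n in("a1","a4","a5"):
    i=cv2.imread(f"pics/{n}.png",0); print(n,[int(i[v-6:v+6,u-6:u+6].mean()) for u,v in((86,45),(95,75),(95,95),(128,175),(150,185))])
E
```

```text
[0.56623674 0.18326591 0.09614978] [-1.79996491e+02  2.33631801e-03 -8.99898617e+01] [ 0.09165231 -0.03137037  0.00236565] 7.425
a1 [38, 110, 109, 155, 130]
a4 [76, 103, 104, 105, 131]
a5 [93, 102, 128, 160, 131]
```

View pics/a5.png

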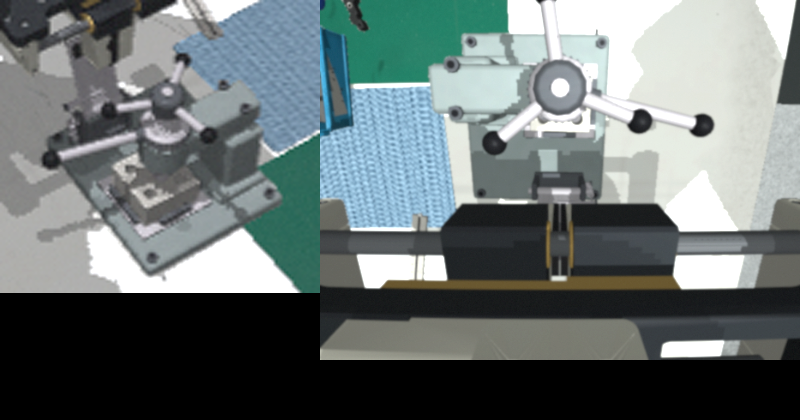

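I can't yet tell the flap's angle from these views. I'll make one composite: the flap region before and now, with model outlines and the projected tip overlaid.

Run:
```python
from h import *
import cv2
from plant import sensors,cams
p=sensors.get_state()["tcp_pos"]
now=cams.capture("scene")["pixels"][:,:,::-1]; top=cams.capture("top")["pixels"][:,:,::-1]; old=cv2.imread("pics/scene0.png")
cv2.imwrite("pics/scene_a5.png",now);cv2.imwrite("pics/top_a5.png",top)
def crop(im,x0,y0): return np.ascontiguousarray(cv2.convertScaleAbs(cv2.resize(im[y0:y0+60,x0:x0+80],None,fx=5,fy=5,interpolation=cv2.INTER_CUBIC),alpha=1.8))
st=(.5655,.1006,-.0043)
def over(c,C,x0,y0):
    for ang,col in((-22,(0,0,255)),(0,(0,255,0)),(20,(255,0,0))):
        a=np.deg2rad(ang); y=.085-.066*np.sin(a);z=.046+.066*np.cos(a)
        q=proj(C,stand2w(st,[[-.018,.085,.046],[-.018,y,z],[.018,y,z],[.018,.085,.046]]))
        cv2.polylines(c,[((q-[x0,y0])*5).astype(int)],True,col,1)
    t=p+np.array([[-.021,-.0095,-.019],[.021,-.0095,-.019],[.021,.0095,-.019],[-.021,.0095,-.019]])
    cv2.polylines(c,[((proj(C,t)-[x0,y0])*5).astype(int)],True,(0,255,255),1)
    return c
s=(250,148);t=(220,160)
o=np.vstack([np.hstack([crop(old,*s),crop(now,*s)]),np.hstack([over(crop(now,*s),S,*s),over(crop(top,*t),T,*t)])])
cv2.imwrite("pics/comp.png",o)
```

```text
(no output)
```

View pics/comp.png

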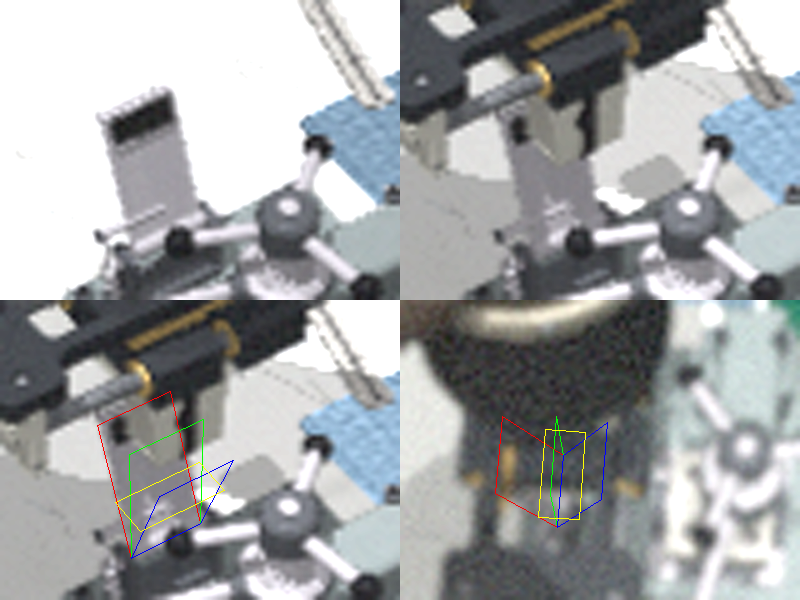

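The composite settles it. The flap is still exactly as found (red outline), and the visible finger ends lie 15–20 mm behind (above) the TCP height, so every pass went over the flap. From here I'll take the tips to be about 17 mm above the TCP. I'll go out and come back lower.

{"method": "drive_tool", "body": {
  "rows": [
    {"x":-0.005,"y":0.0,"z":-0.03,"spin":0.0,"fingers":-1.0},
    {"x":-0.05,"y":0.0,"z":-0.03,"spin":0.0,"fingers":-1.0},
    {"x":-0.082,"y":0.0,"z":-0.02,"spin":0.0,"fingers":-1.0},
    {"x":-0.082,"y":0.0,"z":0.02,"spin":0.0,"fingers":-1.0},
    {"x":-0.06,"y":0.0,"z":0.02,"spin":0.0,"fingers":-1.0},
    {"x":-0.045,"y":0.0,"z":0.02,"spin":0.0,"fingers":-1.0},
    {"x":-0.035,"y":0.0,"z":0.02,"spin":0.0,"fingers":-1.0},
    {"x":-0.028,"y":0.0,"z":0.02,"spin":0.0,"fingers":-1.0},
    {"x":-0.022,"y":0.0,"z":0.02,"spin":0.0,"fingers":-1.0},
    {"x":-0.022,"y":0.0,"z":0.02,"spin":0.0,"fingers":-1.0}
  ]
}}

```text
time_s: 8.82
tcp_pos: [0.5662, 0.2046, 0.0763]
eef_rot: [-180.0, 0.0, -90.0]
contact_force: [0.5, 0.3, -0.2]
gripper_width: 0.0002
gripper_force: 0.0
```

{"method": "drive_tool", "body": {
  "rows": [
    {"x":0.005,"y":0.0,"z":0.0,"spin":0.0,"fingers":-1.0},
    {"x":0.01,"y":0.0,"z":0.0,"spin":0.0,"fingers":-1.0},
    {"x":0.015,"y":0.0,"z":0.0,"spin":0.0,"fingers":-1.0},
    {"x":0.019,"y":0.0,"z":0.0,"spin":0.0,"fingers":-1.0},
    {"x":0.019,"y":0.0,"z":0.0,"spin":0.0,"fingers":-1.0},
    {"x":0.019,"y":0.0,"z":0.0,"spin":0.0,"fingers":-1.0}
  ]
}}

```text
time_s: 9.57
tcp_pos: [0.5663, 0.1861, 0.0762]
eef_rot: [-180.0, 0.0, -90.0]
contact_force: [-1.1, 0.2, -0.6]
gripper_width: 0.0005
gripper_force: 0.0
```

```bash
cat > fl.py <<'E'
import sys,cv2,numpy as np
from plant import cams
a=cv2.imread("pics/scene_a5.png").astype(int); im=np.ascontiguousarray(cams.capture("scene")["pixels"][:,:,::-1]); cv2.imwrite(f"pics/{sys.argv[1]}.png",im)
np.set_printoptions(linewidth=200)
for n,i in(("ref",cv2.imread("pics/scene0.png")),("now",im)):
    print(n);print(i[163:207:3,266:320:3].mean(2).astype(int))
E
python3 fl.py f1
```

```text
ref
[[168 170 171 170 170 169 171 170 169 169 170 140 170 151 168 160 170 164]
 [169 170 170 169 139 120 110 170 171 169 168 170 169 170 170 148 160 169]
 [168 166 139 130  51  24  63 168 170 169 169 169 169 170 169 169 151  93]
 [168 133  53  24  25  24  56 170 170 169 170 168 170 171 170  92  95  90]
 [170 163  52  32  53  74  90 164 169 170 170 169 170 169 170  81  38  94]
 [169 169  88  76  90  89  89 126 170 169 171 170 171 169 170  73  26  85]
 [168 169 118  90  90  89  89 100 169 171 169 169 169 170 170 130 149 156]
 [169 170 158  91  92  88  90  90 171 170 170 170 169 168 108 117 169 164]
 [169 169 164  89  89  89  91  91 162 168 170 168 108  64  82  69 143 168]
 [168 169 170  91  99  87  91  92 101 132 114 103  50  68 117  64  78 165]
 [169 142 133  81  91  95  69  88  75  83 131 133  43  66  69  54  90  82]
 [169 107 152 125 132 109  28  21 100  79  70  87  38  38  36 100  98 100]
 [170 163 112  64  66  76  26  27  35  40  63 112 102  42  39  51 119 123]
 [170 135 120  37  53  36  38  47  62  38  86  74  86  96  72  66  81 107]
 [ 40  98  85  35  37  48  64  47  90 131  70 
[... 459 characters left out ...]
104 124 124  80  28  97]
 [124 123 123 107  70  80  77  28  82 115  98  96  97  97 124 147 110 119]
 [ 96  97  96 102 100  79  79  86 124 119  97  98  96  95  78 132 123 119]
 [ 96  96  97  98  97  96 170 186 178 111  97  96  68  77  93  71 103 123]
 [ 98  97  97  97  97  95 149  76  64  88  68  60  58  75 134  72  49 122]
 [ 97  95  96  95  96  91  43  64  88  95 149 152  47  77  79  61  54  68]
 [ 97  99  89  83  91 111  27  28 114  93  63  68  41  42  40 113 111 115]
 [ 97  97  75  37  88 130  94  70  74  76  71 125 114  49  42  56 134 140]
 [ 96  93  46  32  63  92 130 128 116  77  83  84  96 109  80  75  91 119]
 [ 29  58  56  62  38  46 115  88  98 150  81 106 146 139 129 130 114  83]]
```

The flap plate has gone from its upright place in the picture and the background shows through, so it has tipped in. Next I'll retreat, turn to yaw 0 and go beside the lever ball.

{"method": "drive_tool", "body": {
  "rows": [
    {"x":-0.02,"y":0.0,"z":-0.02,"spin":0.0,"fingers":-1.0},
    {"x":-0.02,"y":0.0,"z":-0.08,"spin":-0.17,"fingers":-1.0},
    {"x":-0.02,"y":0.03,"z":-0.114,"spin":-0.35,"fingers":-1.0},
    {"x":0.0,"y":0.06,"z":-0.114,"spin":-0.53,"fingers":-1.0},
    {"x":0.011,"y":0.093,"z":-0.114,"spin":-0.71,"fingers":-1.0},
    {"x":0.011,"y":0.093,"z":-0.114,"spin":-0.89,"fingers":-1.0},
    {"x":0.011,"y":0.093,"z":-0.114,"spin":-1.07,"fingers":-1.0},
    {"x":0.011,"y":0.093,"z":-0.114,"spin":-1.25,"fingers":-1.0},
    {"x":0.011,"y":0.093,"z":-0.114,"spin":-1.43,"fingers":-1.0},
    {"x":0.011,"y":0.093,"z":-0.114,"spin":-1.571,"fingers":-1.0}
  ]
}}

```text
time_s: 10.88
tcp_pos: [0.4732, 0.1752, 0.1903]
eef_rot: [-180.0, -0.0, 0.3]
contact_force: [1.2, 0.8, 1.2]
gripper_width: 0.0003
gripper_force: 0.0
```

{"method": "drive_tool", "body": {
  "rows": [
    {"x":0.0,"y":0.0,"z":0.06,"spin":0.0,"fingers":-1.0},
    {"x":0.0,"y":0.0,"z":0.108,"spin":0.0,"fingers":-1.0},
    {"x":0.0,"y":0.01,"z":0.108,"spin":0.0,"fingers":-1.0},
    {"x":0.0,"y":0.018,"z":0.108,"spin":0.0,"fingers":-1.0},
    {"x":0.0,"y":0.025,"z":0.108,"spin":0.0,"fingers":-1.0},
    {"x":0.0,"y":0.031,"z":0.108,"spin":0.0,"fingers":-1.0},
    {"x":0.0,"y":0.036,"z":0.108,"spin":0.0,"fingers":-1.0}
  ]
}}

```text
time_s: 11.75
tcp_pos: [0.4737, 0.1393, 0.0831]
eef_rot: [-179.9, -0.1, -0.0]
contact_force: [-1.1, 2.9, 1.0]
gripper_width: 0.0001
gripper_force: 1.3
```

{"method": "drive_tool", "body": {
  "rows": [
    {"x":0.0,"y":0.006,"z":0.0,"spin":0.0,"fingers":-1.0},
    {"x":0.0,"y":0.012,"z":0.0,"spin":0.0,"fingers":-1.0},
    {"x":0.0,"y":0.018,"z":0.0,"spin":0.0,"fingers":-1.0},
    {"x":0.0,"y":0.024,"z":0.0,"spin":0.0,"fingers":-1.0},
    {"x":0.0,"y":0.03,"z":0.0,"spin":0.0,"fingers":-1.0},
    {"x":0.0,"y":0.036,"z":0.0,"spin":0.0,"fingers":-1.0},
    {"x":0.0,"y":0.042,"z":0.0,"spin":0.0,"fingers":-1.0},
    {"x":0.0,"y":0.047,"z":0.0,"spin":0.0,"fingers":-1.0}
  ]
}}

```text
time_s: 12.75
tcp_pos: [0.4734, 0.0918, 0.0823]
eef_rot: [-180.0, -0.0, 0.0]
contact_force: [0.2, 3.5, 0.5]
gripper_width: 0.0006
gripper_force: 1.3
```

The lever pushes at about 3 N and has swung roughly 40° (0.69 rad), so it is loose. Next I'll lift, half-open the fingers and go over the wheel axis with yaw -21°, which puts each finger 30° from the nearest bars.

{"method": "drive_tool", "body": {
  "rows": [
    {"x":-0.003,"y":-0.012,"z":0.0,"spin":0.0,"fingers":-1.0},
    {"x":-0.003,"y":-0.012,"z":-0.06,"spin":0.0,"fingers":-0.5},
    {"x":0.02,"y":-0.01,"z":-0.118,"spin":0.1,"fingers":0.0},
    {"x":0.06,"y":-0.01,"z":-0.118,"spin":0.25,"fingers":0.0},
    {"x":0.092,"y":-0.01,"z":-0.118,"spin":0.372,"fingers":0.0},
    {"x":0.092,"y":-0.01,"z":-0.118,"spin":0.372,"fingers":0.0},
    {"x":0.092,"y":-0.01,"z":-0.118,"spin":0.372,"fingers":0.0},
    {"x":0.092,"y":-0.01,"z":-0.118,"spin":0.372,"fingers":0.0}
  ]
}}

```text
time_s: 13.75
tcp_pos: [0.5642, 0.1021, 0.2001]
eef_rot: [180.0, 0.0, -21.2]
contact_force: [0.5, -0.4, 0.8]
gripper_width: 0.0436
gripper_force: 0.0
```

Run:
```python
from h import *
import cv2
from plant import sensors,cams
s=sensors.get_state();i=cams.capture("wrist")["pixels"][:,:,::-1];cv2.imwrite("pics/w6.png",i)
cv2.imwrite("pics/s6.png",cams.capture("scene")["pixels"][:,:,::-1]); cv2.imwrite("pics/t6.png",cams.capture("top")["pixels"][:,:,::-1])
C=wcam(s["tcp_pos"],s["eef_rot"]); print(s["tcp_pos"],s["eef_rot"],s["gripper_width"],s["moment"])
st=(.5655,.1015,-.0043)
# black balls in the wrist view near predicted positions
g=i.max(2)
for n,a in(("A",158.7),("B",38.7),("C",-81.3)):
    a=np.deg2rad(a);p=stand2w(st,[.042*np.cos(a),.042*np.sin(a),.14]);u=proj(C,p)
    x,y=u.astype(int); 
    if not(20<x<540 and 20<y<400): print(n,u,"off");continue
    m=(g[y-20:y+20,x-20:x+20]<45).astype(np.uint8);k,l,stt,c=cv2.connectedComponentsWithStats(m)
    j=1+np.argmin(np.linalg.norm(c[1:]-20,axis=1)-.1*np.sqrt(stt[1:,4])) if k>1 else 0
    print(n,u.round(1),(c[j]+[x-20,y-20]).round(1),stt[j,4])
```

```text
[0.56423766 0.10212726 0.20013627] [ 1.79975137e+02  2.62577768e-02 -2.12366926e+01] 0.04358104854267535 [ 0.04724133 -0.0757242   0.00670943]
A [278.8 257.9] [274.9 258.3] 88
B [231.5 182.2] [227.7 182.4] 159
C [326.9 182.7] [321.6 183.4] 130
```

The balls show the wheel axis 3 mm toward tool -y. I'll centre on it, lower, and turn gently into contact.

{"method": "drive_tool", "body": {
  "rows": [
    {"x":0.0,"y":-0.003,"z":0.05,"spin":0.0,"fingers":0.0},
    {"x":0.0,"y":-0.003,"z":0.07,"spin":0.0,"fingers":0.0},
    {"x":0.0,"y":-0.003,"z":0.08,"spin":0.0,"fingers":0.0},
    {"x":0.0,"y":-0.003,"z":0.089,"spin":0.0,"fingers":0.0},
    {"x":0.0,"y":-0.003,"z":0.089,"spin":0.0,"fingers":0.0}
  ]
}}

```text
time_s: 14.52
tcp_pos: [0.566, 0.105, 0.111]
eef_rot: [180.0, 0.0, -21.3]
contact_force: [-2.2, 1.1, -2.0]
gripper_width: 0.044
gripper_force: 1.1
```

{"method": "drive_tool", "body": {
  "rows": [
    {"x":0.0,"y":0.0,"z":0.0,"spin":0.08,"fingers":0.0},
    {"x":0.0,"y":0.0,"z":0.0,"spin":0.16,"fingers":0.0},
    {"x":0.0,"y":0.0,"z":0.0,"spin":0.24,"fingers":0.0},
    {"x":0.0,"y":0.0,"z":0.0,"spin":0.32,"fingers":0.0},
    {"x":0.0,"y":0.0,"z":0.0,"spin":0.4,"fingers":0.0}
  ]
}}

```text
time_s: 15.15
tcp_pos: [0.5663, 0.1053, 0.1116]
eef_rot: [-179.9, 0.0, -44.4]
contact_force: [-2.3, 2.6, -2.5]
gripper_width: 0.0437
gripper_force: 1.4
```

```bash
cat > st.py <<'E'
from plant import sensors
import numpy as np
s=sensors.get_state()
for k in("tcp_pos","eef_rot","contact_force","moment","joints","gripper_width","time_s"): print(k,np.round(s[k],4))
E
python3 st.py
```

```text
tcp_pos [0.5663 0.1053 0.1116]
eef_rot [-1.799483e+02  1.910000e-02 -4.437240e+01]
contact_force [-2.2814  2.6013 -2.5397]
moment [0.8248 0.6437 0.0398]
joints [ 2.99623e+01  1.60799e+01 -1.96475e+01 -3.98000e-02 -5.42281e+01
  1.56886e+01]
gripper_width 0.0437
time_s 15.15
```

{"method": "drive_tool", "body": {
  "rows": [
    {"x":0.0,"y":0.0,"z":0.0,"spin":0.1,"fingers":0.0},
    {"x":0.0,"y":0.0,"z":0.0005,"spin":0.2,"fingers":0.0},
    {"x":0.0,"y":0.0,"z":0.001,"spin":0.3,"fingers":0.0},
    {"x":0.0,"y":0.0,"z":0.001,"spin":0.4,"fingers":0.0},
    {"x":0.0,"y":0.0,"z":0.0015,"spin":0.5,"fingers":0.0},
    {"x":0.0,"y":0.0,"z":0.0015,"spin":0.6,"fingers":0.0},
    {"x":0.0,"y":0.0,"z":0.002,"spin":0.7,"fingers":0.0},
    {"x":0.0,"y":0.0,"z":0.002,"spin":0.8,"fingers":0.0},
    {"x":0.0,"y":0.0,"z":0.0025,"spin":0.9,"fingers":0.0},
    {"x":0.0,"y":0.0,"z":0.0025,"spin":1.0,"fingers":0.0}
  ]
}}

```text
time_s: 16.4
tcp_pos: [0.5674, 0.1057, 0.1097]
eef_rot: [-179.9, 0.1, -101.7]
contact_force: [1.1, 2.1, -1.7]
gripper_width: 0.0436
gripper_force: 1.0
```

```bash
python3 st.py
cat > wb.py <<'E'
# wheel angle by black balls in wrist view, on the given axis
from h import *
import cv2,sys
from plant import sensors,cams
s=sensors.get_state();i=cams.capture("wrist")["pixels"];C=wcam(s["tcp_pos"],s["eef_rot"]);z=float(sys.argv[1])
g=cv2.GaussianBlur(i.max(2),(3,3),0).astype(float)
sc=[]
for d in range(0,120,2):
    a=np.deg2rad(d+np.array([0,120,240]));p=np.stack([.5665+.042*np.cos(a),.1045+.042*np.sin(a),0*a+z],-1)
    v=[]
    for q in proj(C,p):
        x,y=q.astype(int)
        if 8<x<552 and 8<y<412: v.append(g[y-5:y+6,x-5:x+6].mean())
    sc.append((round(np.mean(v)),d,len(v),[round(k) for k in v]))
print(sorted(sc)[:6])
E
python3 wb.py .137
```

```text
tcp_pos [0.5674 0.1057 0.1097]
eef_rot [-1.798724e+02  1.108000e-01 -1.016871e+02]
contact_force [ 1.0616  2.0753 -1.7287]
moment [ 8.011e-01 -3.347e-01 -6.000e-04]
joints [ 2.99581e+01  1.62166e+01 -1.97561e+01  2.50000e-03 -5.38583e+01
 -4.16468e+01]
gripper_width 0.0436
time_s 16.4
[(28, 82, 3, [50, 17, 17]), (29, 80, 3, [54, 17, 17]), (29, 84, 3, [50, 17, 21]), (31, 78, 3, [59, 17, 17]), (37, 86, 3, [54, 28, 30]), (39, 76, 3, [69, 30, 19])]
```

The wheel has turned about 77° (1.35 rad) at roughly 2.3 N. I'll continue.

{"method": "drive_tool", "body": {
  "rows": [
    {"x":0.0,"y":0.0,"z":0.0005,"spin":0.12,"fingers":0.0},
    {"x":0.0,"y":0.0,"z":0.0005,"spin":0.24,"fingers":0.0},
    {"x":0.0,"y":0.0,"z":0.001,"spin":0.36,"fingers":0.0},
    {"x":0.0,"y":0.0,"z":0.001,"spin":0.48,"fingers":0.0},
    {"x":0.0,"y":0.0,"z":0.0015,"spin":0.6,"fingers":0.0},
    {"x":0.0,"y":0.0,"z":0.002,"spin":0.72,"fingers":0.0},
    {"x":0.0,"y":0.0,"z":0.002,"spin":0.84,"fingers":0.0},
    {"x":0.0,"y":0.0,"z":0.0025,"spin":0.96,"fingers":0.0},
    {"x":0.0,"y":0.0,"z":0.003,"spin":1.08,"fingers":0.0},
    {"x":0.0,"y":0.0,"z":0.003,"spin":1.2,"fingers":0.0}
  ]
}}

```text
time_s: 17.7
tcp_pos: [0.5726, 0.1048, 0.1088]
eef_rot: [-179.9, 0.6, -170.2]
contact_force: [16.6, -10.8, -2.9]
gripper_width: 0.044
gripper_force: 8.9
```

```bash
python3 st.py; python3 wb.py .1345
```

```text
tcp_pos [0.5726 0.1048 0.1088]
eef_rot [-179.9113    0.6457 -170.2475]
contact_force [ 16.62   -10.7649  -2.907 ]
moment [-3.846  -6.633   0.5073]
joints [  29.8276   16.4085  -19.7771    0.3807  -53.2389 -110.3019]
gripper_width 0.044
time_s 17.7
[(23, 26, 3, [20, 31, 18]), (23, 28, 3, [20, 30, 19]), (25, 30, 3, [21, 28, 24]), (26, 24, 3, [29, 30, 19]), (37, 22, 3, [55, 29, 25]), (41, 32, 3, [45, 36, 42])]
```

The force rose to about 20 N with the wheel at roughly 2.3 rad of turn, so it is either bearing or binding. I'll back off at once and probe lightly.

{"method": "drive_tool", "body": {
  "rows": [
    {"x":0.0,"y":0.0,"z":0.0,"spin":-0.18,"fingers":0.0},
    {"x":0.0,"y":0.0,"z":0.0,"spin":-0.36,"fingers":0.0},
    {"x":0.0,"y":0.0,"z":0.0,"spin":-0.36,"fingers":0.0}
  ]
}}

```text
time_s: 18.12
tcp_pos: [0.5672, 0.1051, 0.1066]
eef_rot: [-180.0, 0.1, -149.6]
contact_force: [1.0, 0.2, 1.5]
gripper_width: 0.044
gripper_force: 0.8
```

```bash
python3 st.py; python3 wb.py .1345; python3 wb.py .1325
```

```text
tcp_pos [0.5672 0.1051 0.1066]
eef_rot [-1.799748e+02  1.180000e-01 -1.496379e+02]
contact_force [0.9938 0.2411 1.5157]
moment [ 0.2148 -0.6592 -0.0207]
joints [ 2.99316e+01  1.64002e+01 -1.99795e+01  3.03000e-02 -5.35021e+01
 -8.95874e+01]
gripper_width 0.044
time_s 18.125
[(37, 34, 3, [60, 27, 24]), (38, 30, 3, [62, 25, 29]), (38, 32, 3, [60, 28, 27]), (38, 36, 3, [60, 26, 28]), (41, 28, 3, [71, 24, 29]), (45, 38, 3, [59, 32, 43])]
[(36, 36, 3, [56, 27, 25]), (37, 34, 3, [58, 26, 26]), (38, 30, 3, [58, 27, 28]), (38, 32, 3, [57, 28, 28]), (42, 28, 3, [73, 25, 30]), (43, 38, 3, [61, 37, 30])]
```

{"method": "drive_tool", "body": {
  "rows": [
    {"x":0.0,"y":0.0,"z":0.0,"spin":0.03,"fingers":0.0},
    {"x":0.0,"y":0.0,"z":0.0,"spin":0.06,"fingers":0.0},
    {"x":0.0,"y":0.0,"z":0.0,"spin":0.06,"fingers":0.0}
  ]
}}

```text
time_s: 18.6
tcp_pos: [0.5681, 0.1053, 0.1066]
eef_rot: [-179.9, 0.2, -153.2]
contact_force: [5.9, -0.5, 1.2]
gripper_width: 0.0437
gripper_force: 3.0
```

{"method": "drive_tool", "body": {
  "rows": [
    {"x":0.0,"y":0.0,"z":0.0,"spin":0.03,"fingers":0.0},
    {"x":0.0,"y":0.0,"z":0.0,"spin":0.06,"fingers":0.0},
    {"x":0.0,"y":0.0,"z":0.0,"spin":0.06,"fingers":0.0}
  ]
}}

```text
time_s: 18.98
tcp_pos: [0.5689, 0.1054, 0.1067]
eef_rot: [-179.9, 0.3, -156.6]
contact_force: [9.0, -1.0, -0.1]
gripper_width: 0.0436
gripper_force: 4.4
```

{"method": "drive_tool", "body": {
  "rows": [
    {"x":0.0,"y":0.0,"z":0.0,"spin":0.03,"fingers":0.0},
    {"x":0.0,"y":0.0,"z":0.0,"spin":0.05,"fingers":0.0},
    {"x":0.0,"y":0.0,"z":0.0,"spin":0.05,"fingers":0.0}
  ]
}}

```text
time_s: 19.35
tcp_pos: [0.5696, 0.1054, 0.1068]
eef_rot: [-179.9, 0.3, -159.5]
contact_force: [12.5, -3.1, -1.7]
gripper_width: 0.044
gripper_force: 5.8
```

It is stiff: about 3 N per 0.06 rad with no turning. Before pushing more, I'll withdraw and check the lever, the wheel height and the flap from outside.

{"method": "drive_tool", "body": {
  "rows": [
    {"x":0.0,"y":0.0,"z":0.0,"spin":-0.17,"fingers":0.0},
    {"x":0.0,"y":0.0,"z":0.0,"spin":-0.3,"fingers":0.0},
    {"x":0.0,"y":0.0,"z":-0.05,"spin":-0.3,"fingers":0.0},
    {"x":0.0,"y":0.0,"z":-0.1,"spin":-0.3,"fingers":0.0},
    {"x":-0.02,"y":0.06,"z":-0.12,"spin":-0.3,"fingers":0.0},
    {"x":-0.045,"y":0.12,"z":-0.12,"spin":-0.3,"fingers":0.0},
    {"x":-0.067,"y":0.178,"z":-0.12,"spin":-0.3,"fingers":0.0},
    {"x":-0.067,"y":0.178,"z":-0.12,"spin":-0.3,"fingers":0.0}
  ]
}}

```text
time_s: 20.35
tcp_pos: [0.5651, 0.2983, 0.2242]
eef_rot: [180.0, -0.1, -142.1]
contact_force: [0.7, -0.4, -1.0]
gripper_width: 0.0438
gripper_force: 0.0
```

Run:
```python
from h import *
import cv2
from plant import sensors,cams
now=np.ascontiguousarray(cams.capture("scene")["pixels"][:,:,::-1]); top=np.ascontiguousarray(cams.capture("top")["pixels"][:,:,::-1])
cv2.imwrite("pics/s7.png",now);cv2.imwrite("pics/t7.png",top)
def crop(im,x0,y0,w,h,f): return cv2.convertScaleAbs(cv2.resize(im[y0:y0+h,x0:x0+w],None,fx=f,fy=f,interpolation=cv2.INTER_CUBIC),alpha=1.6)
o=np.zeros((600,800,3),np.uint8)
o[:600,:480]=crop(now,255,160,80,100,6); o[:400,480:]=crop(top,235,160,80,100,4)
cv2.imwrite("pics/comp7.png",o)
```

```text
(no output)
```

View pics/comp7.png

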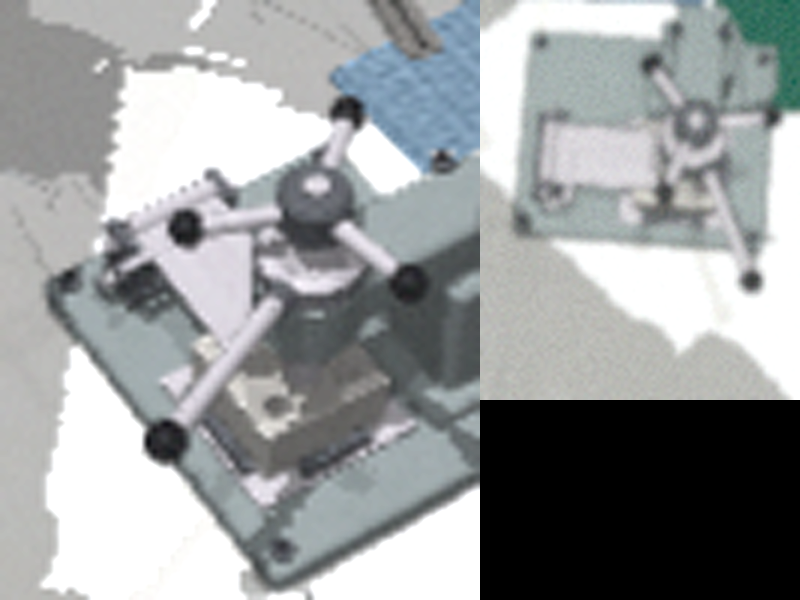

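The flap lies on the block and the lever is swung well loose:

| Feature | Scene (left) | Top (right) |
|---|---|---|
| Lever ball | (165,440) | (750,281) |
| Wheel balls | (185,226), (347,110), (409,284) | (663,195), (652,62), (768,116) |

I'll measure the wheel height, the wheel angle and the lever angle.

Run:
```python
from h import *
s=lambda u,v:np.array([255+u/6,160+v/6]); t=lambda u,v:np.array([235+(u-480)/4,160+v/4])
s0=lambda u,v:np.array([245+u/3.3333,155+v/3.3333]); t0=lambda u,v:np.array([225+(u-400)/4,155+v/4])
def fit(bs,bt):
    def m(q):
        a=q[3]-np.arange(3)*2*np.pi/3; return np.stack([q[0]+.042*np.cos(a),q[1]+.042*np.sin(a),q[2]+0*a],-1)
    f=least_squares(lambda q:np.r_[(proj(S,m(q))-bs).ravel(),(proj(T,m(q))-bt).ravel()],[.565,.101,.138,2.7])
    print(f.x.round(4),np.rad2deg(f.x[3]),abs(f.fun).max())
fit([s0(135,139),s0(229,74),s0(261,169)],[t0(622,210),t0(612,78),t0(734,133)])
fit([s(185,226),s(347,110),s(409,284)],[t(663,195),t(652,62),t(768,116)])
l,e=tri([(S,s(165,440)),(T,t(750,281))]);print(l,e,np.rad2deg(np.arctan2(l[1]-.1006,l[0]-.5655))%360)
```

```text
[0.5654 0.1011 0.1401 2.7655] 158.44937604379552 0.5104816147925817
[0.565  0.1016 0.1359 2.776 ] 159.05149445670259 0.7741062985783174
[0.48489925 0.06576022 0.11146601] 0.14188836881140787 203.37647605754722
```

The flap and the loosened lever are right. The wheel turned about 2.1–2.3 rad. The cameras read the known lever ball 4 mm too high, so the corrected wheel height is about 0.132 m, which is the bearing height. I'll confirm from a different finger arrangement, pushing another bar lightly.

{"method": "drive_tool", "body": {
  "rows": [
    {"x":0.04,"y":-0.05,"z":0.0,"spin":-0.18,"fingers":0.0},
    {"x":0.08,"y":-0.1,"z":0.0,"spin":-0.36,"fingers":0.0},
    {"x":0.1195,"y":-0.1544,"z":0.0,"spin":-0.54,"fingers":0.0},
    {"x":0.1195,"y":-0.1544,"z":0.0,"spin":-0.72,"fingers":0.0},
    {"x":0.1195,"y":-0.1544,"z":0.0,"spin":-0.9,"fingers":0.0},
    {"x":0.1195,"y":-0.1544,"z":0.02,"spin":-1.084,"fingers":0.0},
    {"x":0.1195,"y":-0.1544,"z":0.06,"spin":-1.084,"fingers":0.0},
    {"x":0.1195,"y":-0.1544,"z":0.09,"spin":-1.084,"fingers":0.0},
    {"x":0.1195,"y":-0.1544,"z":0.105,"spin":-1.084,"fingers":0.0},
    {"x":0.1195,"y":-0.1544,"z":0.117,"spin":-1.084,"fingers":0.0}
  ]
}}

```text
time_s: 21.7
tcp_pos: [0.5666, 0.0991, 0.1086]
eef_rot: [-180.0, -0.0, -80.2]
contact_force: [-0.4, -0.3, -0.3]
gripper_width: 0.0443
gripper_force: 0.0
```

```bash
python3 st.py; sed -i 's/range(0,120,2)/range(0,120,1)/' wb.py; python3 wb.py .133
```

```text
tcp_pos [0.5666 0.0991 0.1086]
eef_rot [-1.799829e+02 -8.500000e-03 -8.015700e+01]
contact_force [-0.4383 -0.3315 -0.2989]
moment [ 0.0991 -0.059  -0.004 ]
joints [ 2.94036e+01  1.62010e+01 -1.99550e+01  1.71000e-02 -5.38307e+01
 -1.95707e+01]
gripper_width 0.0443
time_s 21.7
[(39, 32, 3, [55, 30, 33]), (39, 33, 3, [57, 34, 26]), (40, 31, 3, [54, 30, 37]), (40, 34, 3, [58, 38, 24]), (42, 35, 3, [60, 43, 24]), (43, 36, 3, [62, 43, 25])]
```

{"method": "drive_tool", "body": {
  "rows": [
    {"x":0.0,"y":0.0,"z":0.0,"spin":0.03,"fingers":0.0},
    {"x":0.0,"y":0.0,"z":0.0,"spin":0.06,"fingers":0.0},
    {"x":0.0,"y":0.0,"z":0.0,"spin":0.06,"fingers":0.0}
  ]
}}

```text
time_s: 22.12
tcp_pos: [0.5669, 0.1001, 0.1094]
eef_rot: [-179.9, 0.0, -83.6]
contact_force: [-0.4, -0.2, -0.4]
gripper_width: 0.0438
gripper_force: 0.0
```

{"method": "drive_tool", "body": {
  "rows": [
    {"x":0.0,"y":0.0,"z":0.0,"spin":0.03,"fingers":0.0},
    {"x":0.0,"y":0.0,"z":0.0,"spin":0.06,"fingers":0.0},
    {"x":0.0,"y":0.0,"z":0.0,"spin":0.06,"fingers":0.0}
  ]
}}

```text
time_s: 22.5
tcp_pos: [0.5666, 0.0999, 0.1087]
eef_rot: [-180.0, 0.0, -87.0]
contact_force: [-0.2, 0.4, -0.2]
gripper_width: 0.0441
gripper_force: 0.0
```

{"method": "drive_tool", "body": {
  "rows": [
    {"x":0.0,"y":0.0,"z":0.0,"spin":0.03,"fingers":0.0},
    {"x":0.0,"y":0.0,"z":0.0,"spin":0.06,"fingers":0.0},
    {"x":0.0,"y":0.0,"z":0.0,"spin":0.08,"fingers":0.0},
    {"x":0.0,"y":0.0,"z":0.0,"spin":0.08,"fingers":0.0}
  ]
}}

```text
time_s: 23.0
tcp_pos: [0.5664, 0.0996, 0.1086]
eef_rot: [180.0, -0.0, -91.6]
contact_force: [-1.5, -1.1, 0.8]
gripper_width: 0.0439
gripper_force: 0.5
```

{"method": "drive_tool", "body": {
  "rows": [
    {"x":0.0,"y":0.0,"z":0.0,"spin":0.03,"fingers":0.0},
    {"x":0.0,"y":0.0,"z":0.0,"spin":0.06,"fingers":0.0},
    {"x":0.0,"y":0.0,"z":0.0,"spin":0.06,"fingers":0.0}
  ]
}}

```text
time_s: 23.38
tcp_pos: [0.5659, 0.0989, 0.1085]
eef_rot: [179.9, -0.1, -95.1]
contact_force: [-2.1, -4.4, 1.4]
gripper_width: 0.0435
gripper_force: 2.6
```

```bash
python3 wb.py .133; python3 st.py|sed -n 4p
```

```text
[(51, 39, 3, [25, 95, 34]), (51, 40, 3, [26, 94, 32]), (51, 41, 3, [28, 93, 31]), (52, 33, 3, [42, 83, 32]), (52, 38, 3, [26, 96, 35]), (52, 42, 3, [29, 91, 34])]
moment [-1.7156  0.6303  0.1125]
```

{"method": "drive_tool", "body": {
  "rows": [
    {"x":0.0,"y":0.0,"z":0.0,"spin":0.02,"fingers":0.0},
    {"x":0.0,"y":0.0,"z":0.0,"spin":0.03,"fingers":0.0},
    {"x":0.0,"y":0.0,"z":0.0,"spin":0.03,"fingers":0.0}
  ]
}}

```text
time_s: 23.8
tcp_pos: [0.5656, 0.0985, 0.1085]
eef_rot: [179.9, -0.1, -96.8]
contact_force: [-1.7, -7.1, 2.6]
gripper_width: 0.044
gripper_force: 3.3
```

```bash
python3 wb.py .133; python3 st.py
```

```text
[(51, 38, 3, [26, 96, 33]), (51, 41, 3, [33, 89, 31]), (52, 35, 3, [29, 96, 33]), (52, 36, 3, [26, 96, 35]), (52, 37, 3, [25, 96, 35]), (52, 39, 3, [28, 95, 33])]
tcp_pos [0.5656 0.0985 0.1085]
eef_rot [ 1.798957e+02 -1.185000e-01 -9.678310e+01]
contact_force [-2.4898 -5.3794  2.2541]
moment [-2.2151  0.8668  0.1969]
joints [ 2.94258e+01  1.62000e+01 -1.99884e+01  4.20000e-02 -5.39657e+01
 -3.62338e+01]
gripper_width 0.0437
time_s 23.85
```

At 6–7 N on a different bar the wheel stays put, so it is bearing, but my earlier 20 N push pressed it harder than wanted. I'll turn it slightly back and re-seat it with a light push.

{"method": "drive_tool", "body": {
  "rows": [
    {"x":0.0,"y":0.0,"z":0.0,"spin":-0.12,"fingers":0.0},
    {"x":0.0,"y":0.0,"z":0.0,"spin":-0.24,"fingers":0.0},
    {"x":0.0,"y":0.0,"z":0.0,"spin":-0.36,"fingers":0.0},
    {"x":0.0,"y":0.0,"z":0.0,"spin":-0.42,"fingers":0.0},
    {"x":0.0,"y":0.0,"z":0.0,"spin":-0.42,"fingers":0.0}
  ]
}}

```text
time_s: 24.48
tcp_pos: [0.5669, 0.1003, 0.1088]
eef_rot: [-179.9, 0.0, -72.7]
contact_force: [0.2, -0.5, -0.5]
gripper_width: 0.0436
gripper_force: 0.0
```

{"method": "drive_tool", "body": {
  "rows": [
    {"x":0.0,"y":0.0,"z":0.0,"spin":-0.03,"fingers":0.0},
    {"x":0.0,"y":0.0,"z":0.0,"spin":-0.06,"fingers":0.0},
    {"x":0.0,"y":0.0,"z":0.0,"spin":-0.06,"fingers":0.0}
  ]
}}

```text
time_s: 24.85
tcp_pos: [0.5668, 0.0999, 0.1088]
eef_rot: [-180.0, -0.0, -69.2]
contact_force: [0.9, 0.3, 0.5]
gripper_width: 0.044
gripper_force: 0.5
```

{"method": "drive_tool", "body": {
  "rows": [
    {"x":0.0,"y":0.0,"z":0.0,"spin":-0.03,"fingers":0.0},
    {"x":0.0,"y":0.0,"z":0.0,"spin":-0.06,"fingers":0.0},
    {"x":0.0,"y":0.0,"z":0.0,"spin":-0.06,"fingers":0.0}
  ]
}}

```text
time_s: 25.22
tcp_pos: [0.5668, 0.0999, 0.1088]
eef_rot: [-180.0, -0.0, -65.7]
contact_force: [1.5, 0.1, 0.3]
gripper_width: 0.044
gripper_force: 1.0
```

{"method": "drive_tool", "body": {
  "rows": [
    {"x":0.0,"y":0.0,"z":0.0,"spin":-0.03,"fingers":0.0},
    {"x":0.0,"y":0.0,"z":0.0,"spin":-0.06,"fingers":0.0},
    {"x":0.0,"y":0.0,"z":0.0,"spin":-0.06,"fingers":0.0}
  ]
}}

```text
time_s: 25.6
tcp_pos: [0.5666, 0.0999, 0.1087]
eef_rot: [-180.0, 0.0, -62.3]
contact_force: [3.3, 0.3, 0.7]
gripper_width: 0.0443
gripper_force: 0.9
```

```bash
for z in .133 .136; do sed "s/\.5665/.5655/;s/\.1045/.102/" wb.py > wb2.py; python3 wb.py $z; python3 wb2.py $z; done; python3 st.py | sed -n 3,4p
```

```text
[(33, 49, 3, [54, 24, 22]), (33, 50, 3, [53, 23, 22]), (33, 51, 3, [53, 24, 21]), (34, 48, 3, [54, 27, 22]), (34, 52, 3, [54, 28, 21]), (36, 47, 3, [55, 32, 21])]
[(38, 47, 3, [55, 25, 35]), (38, 48, 3, [55, 28, 31]), (39, 49, 3, [55, 33, 29]), (40, 50, 3, [54, 38, 27]), (40, 51, 3, [54, 42, 24]), (40, 52, 3, [54, 42, 23])]
[(33, 48, 3, [53, 25, 22]), (33, 49, 3, [53, 24, 22]), (34, 50, 3, [54, 26, 22]), (35, 47, 3, [53, 32, 22]), (35, 51, 3, [54, 29, 21]), (37, 52, 3, [57, 34, 21])]
[(38, 48, 3, [54, 34, 27]), (39, 46, 3, [55, 26, 36]), (39, 49, 3, [54, 39, 25]), (39, 50, 3, [53, 43, 22]), (40, 45, 3, [55, 25, 41]), (40, 47, 3, [54, 30, 35])]
contact_force [1.8374 0.0157 0.872 ]
moment [-0.0168 -0.8243 -0.0682]
```

{"method": "drive_tool", "body": {
  "rows": [
    {"x":0.0,"y":0.0,"z":0.0,"spin":-0.04,"fingers":0.0},
    {"x":0.0,"y":0.0,"z":0.0,"spin":-0.08,"fingers":0.0},
    {"x":0.0,"y":0.0,"z":0.0,"spin":-0.08,"fingers":0.0}
  ]
}}

```text
time_s: 26.18
tcp_pos: [0.5666, 0.0999, 0.1087]
eef_rot: [-180.0, -0.0, -57.8]
contact_force: [2.5, 0.5, 1.0]
gripper_width: 0.0439
gripper_force: 1.0
```

```bash
for z in .133 .136; do python3 wb.py $z; python3 wb2.py $z; done; python3 st.py | sed -n 3,4p
```

```text
[(32, 55, 3, [53, 23, 21]), (33, 54, 3, [53, 24, 21]), (33, 56, 3, [53, 25, 21]), (34, 53, 3, [54, 27, 22]), (34, 57, 3, [54, 28, 21]), (36, 52, 3, [54, 33, 21])]
[(38, 52, 3, [54, 25, 34]), (38, 54, 3, [55, 33, 28]), (39, 53, 3, [55, 28, 34]), (39, 55, 3, [54, 38, 25]), (40, 56, 3, [54, 42, 23]), (41, 51, 3, [54, 23, 44])]
[(33, 54, 3, [53, 24, 22]), (34, 53, 3, [53, 26, 22]), (34, 55, 3, [54, 25, 22]), (35, 56, 3, [54, 29, 21]), (36, 52, 3, [53, 34, 21]), (37, 57, 3, [57, 33, 21])]
[(38, 53, 3, [54, 34, 27]), (39, 54, 3, [54, 38, 24]), (40, 51, 3, [55, 26, 40]), (40, 52, 3, [54, 30, 35]), (40, 55, 3, [54, 43, 23]), (41, 56, 3, [55, 47, 22])]
contact_force [1.996  0.6735 1.3087]
moment [ 0.0825 -1.0834 -0.0115]
```

The wheel turns freely backward and is now about 15° back from bearing. I'll push clockwise again lightly and watch for the rise at the same angle.

{"method": "drive_tool", "body": {
  "rows": [
    {"x":0.0,"y":0.0,"z":0.0,"spin":0.12,"fingers":0.0},
    {"x":0.0,"y":0.0,"z":0.0,"spin":0.22,"fingers":0.0},
    {"x":0.0,"y":0.0,"z":0.0,"spin":0.3,"fingers":0.0},
    {"x":0.0,"y":0.0,"z":0.0,"spin":0.35,"fingers":0.0},
    {"x":0.0,"y":0.0,"z":0.0,"spin":0.4,"fingers":0.0},
    {"x":0.0,"y":0.0,"z":0.0,"spin":0.45,"fingers":0.0},
    {"x":0.0,"y":0.0,"z":0.0,"spin":0.45,"fingers":0.0}
  ]
}}

```text
time_s: 27.25
tcp_pos: [0.5646, 0.098, 0.1079]
eef_rot: [179.8, -0.1, -83.6]
contact_force: [-1.0, -4.3, -0.1]
gripper_width: 0.044
gripper_force: 2.6
```

```bash
python3 wb.py .134;python3 wb2.py .134; python3 st.py | sed -n 3,4p
```

```text
[(51, 48, 3, [53, 76, 24]), (51, 49, 3, [49, 80, 24]), (51, 54, 3, [37, 92, 25]), (52, 50, 3, [46, 84, 25]), (52, 51, 3, [43, 88, 26]), (52, 52, 3, [39, 91, 26])]
[(47, 27, 3, [54, 29, 58]), (47, 28, 3, [53, 30, 58]), (47, 29, 3, [53, 29, 58]), (49, 30, 3, [56, 33, 58]), (50, 26, 3, [54, 36, 61]), (51, 31, 3, [58, 38, 58])]
contact_force [-0.6098 -5.4052  1.2501]
moment [-1.8323  0.2544  0.1184]
```

{"method": "drive_tool", "body": {
  "rows": [
    {"x":0.0,"y":0.0,"z":0.0,"spin":0.02,"fingers":0.0},
    {"x":0.0,"y":0.0,"z":0.0,"spin":0.02,"fingers":0.0},
    {"x":0.0,"y":0.0,"z":0.0,"spin":0.02,"fingers":0.0}
  ]
}}

```text
time_s: 27.72
tcp_pos: [0.5644, 0.0977, 0.1079]
eef_rot: [179.7, -0.2, -84.7]
contact_force: [-0.6, -5.8, 1.8]
gripper_width: 0.044
gripper_force: 3.2
```

```bash
python3 st.py
```

```text
tcp_pos [0.5644 0.0977 0.1079]
eef_rot [ 1.797338e+02 -1.584000e-01 -8.471510e+01]
contact_force [-0.5614 -5.8348  1.8242]
moment [-2.2399  0.3199  0.2292]
joints [ 2.94127e+01  1.62115e+01 -2.00602e+01  4.42000e-02 -5.40361e+01
 -2.41541e+01]
gripper_width 0.044
time_s 27.725
```

The push holds at about 6 N, stiff clockwise but free the other way, so the foot bears lightly. I'll withdraw, shut the gripper, and go to the -y side of the lever.

{"method": "drive_tool", "body": {
  "rows": [
    {"x":0.0,"y":0.0,"z":0.0,"spin":-0.1,"fingers":0.0},
    {"x":0.0,"y":0.0,"z":-0.05,"spin":-0.15,"fingers":0.0},
    {"x":0.0,"y":0.0,"z":-0.09,"spin":-0.15,"fingers":0.0},
    {"x":0.03,"y":0.04,"z":-0.09,"spin":-0.33,"fingers":-1.0},
    {"x":0.06,"y":0.08,"z":-0.09,"spin":-0.51,"fingers":-1.0},
    {"x":0.076,"y":0.101,"z":-0.09,"spin":-0.69,"fingers":-1.0},
    {"x":0.076,"y":0.101,"z":-0.09,"spin":-0.87,"fingers":-1.0},
    {"x":0.076,"y":0.101,"z":-0.09,"spin":-1.05,"fingers":-1.0},
    {"x":0.076,"y":0.101,"z":-0.09,"spin":-1.23,"fingers":-1.0},
    {"x":0.076,"y":0.101,"z":-0.09,"spin":-1.478,"fingers":-1.0}
  ]
}}

```text
time_s: 28.98
tcp_pos: [0.4718, 0.0145, 0.1981]
eef_rot: [180.0, 0.1, -3.1]
contact_force: [-0.5, -0.5, 0.6]
gripper_width: 0.0007
gripper_force: 0.0
```

{"method": "drive_tool", "body": {
  "rows": [
    {"x":0.0,"y":0.0,"z":0.0,"spin":0.0,"fingers":-1.0},
    {"x":0.0,"y":0.0,"z":0.0,"spin":0.0,"fingers":-1.0}
  ]
}}

```text
time_s: 29.22
tcp_pos: [0.4726, 0.0147, 0.1984]
eef_rot: [180.0, 0.1, -3.7]
contact_force: [-0.3, 0.5, 0.3]
gripper_width: 0.0003
gripper_force: 0.0
```

Run:
```python
import cv2,numpy as np
from h import *
from plant import sensors,cams
s=cams.capture("scene")["pixels"][:,:,::-1];t=cams.capture("top")["pixels"][:,:,::-1];w=sensors.get_state();i=cams.capture("wrist")["pixels"]
cv2.imwrite("pics/s8.png",s);cv2.imwrite("pics/t8.png",t);cv2.imwrite("pics/w8.png",i[:,:,::-1]);print(w["tcp_pos"],w["eef_rot"])
# wheel by dark balls: score scene+top+wrist over angle and height
ims=[(S,s.max(2).astype(float)),(T,t.max(2).astype(float))]
for n,c in(("scene",ims[:1]),("top",ims[1:]),):
    sc=[]
    for z in(.131,.133,.135,.137):
      for d in range(0,120,2):
        a=np.deg2rad(d+np.array([0,120,240]));p=np.stack([.5652+.042*np.cos(a),.1013+.042*np.sin(a),0*a+z],-1)
        sc.append((round(np.mean([g[int(q[1]+.5)-1:int(q[1]+.5)+2,int(q[0]+.5)-1:int(q[0]+.5)+2].mean() for C,g in c for q in proj(C,p)])),d,z))
    print(n,sorted(sc)[:5])
```

```text
[0.47278754 0.01471905 0.1985283 ] [ 1.79992596e+02  2.91108445e-02 -3.61917047e+00]
scene [(29, 74, 0.137), (30, 70, 0.137), (30, 72, 0.137), (30, 76, 0.137), (30, 86, 0.135)]
top [(73, 26, 0.131), (73, 26, 0.133), (73, 26, 0.135), (73, 26, 0.137), (73, 30, 0.133)]
```

{"method": "drive_tool", "body": {
  "rows": [
    {"x":0.0,"y":0.0,"z":0.06,"spin":-0.06,"fingers":-1.0},
    {"x":0.0,"y":0.0,"z":0.1165,"spin":-0.06,"fingers":-1.0},
    {"x":-0.001,"y":-0.012,"z":0.1165,"spin":-0.06,"fingers":-1.0},
    {"x":-0.001,"y":-0.02,"z":0.1165,"spin":-0.06,"fingers":-1.0},
    {"x":-0.002,"y":-0.026,"z":0.1165,"spin":-0.06,"fingers":-1.0},
    {"x":-0.002,"y":-0.032,"z":0.1165,"spin":-0.06,"fingers":-1.0},
    {"x":-0.002,"y":-0.038,"z":0.1165,"spin":-0.06,"fingers":-1.0},
    {"x":-0.003,"y":-0.044,"z":0.1165,"spin":-0.06,"fingers":-1.0},
    {"x":-0.003,"y":-0.05,"z":0.1165,"spin":-0.06,"fingers":-1.0}
  ]
}}

```text
time_s: 30.5
tcp_pos: [0.4726, 0.0649, 0.082]
eef_rot: [180.0, 0.0, -0.0]
contact_force: [-1.7, -2.9, 0.5]
gripper_width: 0.0005
gripper_force: 1.5
```

Contact at about 3 N, and the lever is swinging back. I'll continue in small steps toward tight.

{"method": "drive_tool", "body": {
  "rows": [
    {"x":0.0,"y":-0.005,"z":0.0,"spin":0.0,"fingers":-1.0},
    {"x":0.0,"y":-0.01,"z":0.0,"spin":0.0,"fingers":-1.0},
    {"x":0.0,"y":-0.015,"z":0.0,"spin":0.0,"fingers":-1.0},
    {"x":0.0,"y":-0.02,"z":0.0,"spin":0.0,"fingers":-1.0},
    {"x":0.0,"y":-0.023,"z":0.0,"spin":0.0,"fingers":-1.0},
    {"x":0.0,"y":-0.023,"z":0.0,"spin":0.0,"fingers":-1.0}
  ]
}}

```text
time_s: 31.25
tcp_pos: [0.4735, 0.0884, 0.0823]
eef_rot: [-180.0, -0.0, 0.0]
contact_force: [-0.8, -1.1, -0.3]
gripper_width: 0.0009
gripper_force: 0.4
```

{"method": "drive_tool", "body": {
  "rows": [
    {"x":0.0,"y":-0.002,"z":0.0,"spin":0.0,"fingers":-1.0},
    {"x":0.0,"y":-0.004,"z":0.0,"spin":0.0,"fingers":-1.0},
    {"x":0.0,"y":-0.004,"z":0.0,"spin":0.0,"fingers":-1.0}
  ]
}}

```text
time_s: 31.62
tcp_pos: [0.4734, 0.0921, 0.0823]
eef_rot: [-180.0, -0.0, -0.0]
contact_force: [0.4, -1.7, -0.8]
gripper_width: 0.0007
gripper_force: 0.8
```

{"method": "drive_tool", "body": {
  "rows": [
    {"x":0.0,"y":-0.002,"z":0.0,"spin":0.0,"fingers":-1.0},
    {"x":0.0,"y":-0.003,"z":0.0,"spin":0.0,"fingers":-1.0}
  ]
}}

```text
time_s: 31.88
tcp_pos: [0.4735, 0.0951, 0.0823]
eef_rot: [-180.0, -0.0, -0.0]
contact_force: [1.4, -2.7, -0.3]
gripper_width: 0.0003
gripper_force: 1.3
```

{"method": "drive_tool", "body": {
  "rows": [
    {"x":0.0,"y":-0.002,"z":0.0,"spin":0.0,"fingers":-1.0},
    {"x":0.0,"y":-0.003,"z":0.0,"spin":0.0,"fingers":-1.0},
    {"x":0.0,"y":-0.003,"z":0.0,"spin":0.0,"fingers":-1.0}
  ]
}}

```text
time_s: 32.25
tcp_pos: [0.4732, 0.0981, 0.0822]
eef_rot: [-180.0, -0.0, -0.0]
contact_force: [0.9, -1.2, -0.5]
gripper_width: 0.0006
gripper_force: 0.8
```

{"method": "drive_tool", "body": {
  "rows": [
    {"x":0.0,"y":-0.0015,"z":0.0,"spin":0.0,"fingers":-1.0},
    {"x":0.0,"y":-0.002,"z":0.0,"spin":0.0,"fingers":-1.0},
    {"x":0.0,"y":-0.002,"z":0.0,"spin":0.0,"fingers":-1.0}
  ]
}}

```text
time_s: 32.62
tcp_pos: [0.4731, 0.0999, 0.0822]
eef_rot: [-180.0, -0.0, -0.0]
contact_force: [1.1, -2.8, -0.3]
gripper_width: 0.0005
gripper_force: 1.1
```

{"method": "drive_tool", "body": {
  "rows": [
    {"x":0.0,"y":-0.0015,"z":0.0,"spin":0.0,"fingers":-1.0},
    {"x":0.0,"y":-0.003,"z":0.0,"spin":0.0,"fingers":-1.0},
    {"x":0.0,"y":-0.003,"z":0.0,"spin":0.0,"fingers":-1.0}
  ]
}}

```text
time_s: 33.0
tcp_pos: [0.473, 0.103, 0.0821]
eef_rot: [-180.0, 0.0, -0.0]
contact_force: [0.6, -2.4, -0.1]
gripper_width: 0.0003
gripper_force: 1.0
```

{"method": "drive_tool", "body": {
  "rows": [
    {"x":0.0,"y":-0.001,"z":0.0,"spin":0.0,"fingers":-1.0},
    {"x":0.0,"y":-0.002,"z":0.0,"spin":0.0,"fingers":-1.0},
    {"x":0.0,"y":-0.002,"z":0.0,"spin":0.0,"fingers":-1.0}
  ]
}}

```text
time_s: 33.38
tcp_pos: [0.473, 0.1049, 0.0821]
eef_rot: [-180.0, 0.0, -0.0]
contact_force: [1.9, -2.2, 0.9]
gripper_width: 0.0007
gripper_force: 1.2
```

```bash
cat > lv.py <<'E'
from h import *
import cv2
from plant import cams
c={}
for n,C in(("scene",S),("top",T)):
    g=cams.capture(n)["pixels"].max(2).astype(np.uint8);sc=[]
    bl=cv2.blur(g,(3,3)).astype(float)
    for d in np.arange(155,215,1.):
        a=np.deg2rad(d);u=proj(C,[.5655+.088*np.cos(a),.101+.088*np.sin(a),.109]);x,y=(u+.5).astype(int)
        sc.append((round(bl[y,x]),d))
    print(n,[(int(d),v) for v,d in sc][::2])
E
python3 lv.py
```

```text
scene [(155, 38), (157, 35), (159, 32), (161, 34), (163, 36), (165, 32), (167, 53), (169, 52), (171, 57), (173, 47), (175, 58), (177, 76), (179, 75), (181, 67), (183, 53), (185, 48), (187, 49), (189, 49), (191, 49), (193, 70), (195, 71), (197, 64), (199, 52), (201, 50), (203, 40), (205, 31), (207, 36), (209, 63), (211, 85), (213, 86)]
top [(155, 68), (157, 67), (159, 67), (161, 65), (163, 64), (165, 63), (167, 62), (169, 60), (171, 58), (173, 58), (175, 56), (177, 54), (179, 49), (181, 49), (183, 46), (185, 48), (187, 58), (189, 87), (191, 94), (193, 97), (195, 104), (197, 111), (199, 96), (201, 103), (203, 88), (205, 97), (207, 90), (209, 99), (211, 82), (213, 92)]
```

{"method": "drive_tool", "body": {
  "rows": [
    {"x":0.0,"y":-0.001,"z":0.0,"spin":0.0,"fingers":-1.0},
    {"x":0.0,"y":-0.003,"z":0.0,"spin":0.0,"fingers":-1.0},
    {"x":0.0,"y":-0.003,"z":0.0,"spin":0.0,"fingers":-1.0}
  ]
}}

```text
time_s: 33.85
tcp_pos: [0.4729, 0.1064, 0.0821]
eef_rot: [179.9, 0.0, -0.0]
contact_force: [4.8, -10.7, 0.5]
gripper_width: 0.0002
gripper_force: 5.2
```

The force jumped to 10.7 N at the end of travel, so the ring is tight. I'll withdraw and verify.

{"method": "drive_tool", "body": {
  "rows": [
    {"x":-0.002,"y":0.015,"z":0.0,"spin":0.0,"fingers":-1.0},
    {"x":-0.002,"y":0.015,"z":-0.06,"spin":0.0,"fingers":-1.0},
    {"x":-0.002,"y":0.01,"z":-0.12,"spin":0.0,"fingers":-1.0},
    {"x":0.02,"y":-0.04,"z":-0.15,"spin":0.0,"fingers":-1.0},
    {"x":0.04,"y":-0.1,"z":-0.15,"spin":0.0,"fingers":-1.0},
    {"x":0.06,"y":-0.16,"z":-0.15,"spin":0.0,"fingers":-1.0},
    {"x":0.09,"y":-0.2,"z":-0.15,"spin":0.0,"fingers":-1.0},
    {"x":0.09,"y":-0.22,"z":-0.15,"spin":0.0,"fingers":-1.0},
    {"x":0.09,"y":-0.22,"z":-0.15,"spin":0.0,"fingers":-1.0}
  ]
}}

```text
time_s: 34.98
tcp_pos: [0.5624, 0.3286, 0.231]
eef_rot: [180.0, 0.1, 0.0]
contact_force: [-0.0, -0.7, -0.5]
gripper_width: 0.0001
gripper_force: 0.0
```

```bash
cat > ck.py <<'E'
from h import *
import cv2
from plant import cams,sensors
print(sensors.get_state()["tcp_pos"])
D={}
for n,C in(("scene",S),("top",T)):
    p=cams.capture(n)["pixels"];cv2.imwrite(f"pics/ck_{n}.png",p[:,:,::-1])
    D[n]=cv2.GaussianBlur(cv2.resize(p.max(2),None,fx=4,fy=4,interpolation=cv2.INTER_CUBIC),(0,0),5).astype(float)
def val(n,C,P): 
    u=((proj(C,P)+.5)*4).astype(int); return D[n][u[...,1],u[...,0]]
for lab,f in (("lever",lambda d,x,y,z:np.array([[x+.088*np.cos(d),y+.088*np.sin(d),z]])),("wheel",lambda d,x,y,z:np.stack([x+.042*np.cos(d+np.arange(3)*2.0944),y+.042*np.sin(d+np.arange(3)*2.0944),z+0*np.arange(3)],-1))):
    sc=[]
    for d in np.arange(155,215,1) if lab=="lever" else np.arange(0,120,1.):
        for z in (.107,.109,.111,.113) if lab=="lever" else (.131,.133,.135,.137,.139,.141):
            P=f(np.deg2rad(d),.5652,.1013,z)
            sc.append((round(val("scene",S,P).mean()+val("top",T,P).mean(),1),d,z))
    print(lab,sorted(sc)[:6])
E
python3 ck.py
```

```text
[0.56238539 0.32857628 0.23102825]
lever [(np.float64(91.0), np.int64(164), 0.111), (np.float64(91.0), np.int64(164), 0.113), (np.float64(93.0), np.int64(163), 0.109), (np.float64(93.0), np.int64(163), 0.111), (np.float64(94.0), np.int64(164), 0.109), (np.float64(95.0), np.int64(163), 0.107)]
wheel [(np.float64(94.0), np.float64(54.0), 0.139), (np.float64(94.3), np.float64(54.0), 0.137), (np.float64(95.0), np.float64(53.0), 0.137), (np.float64(95.3), np.float64(53.0), 0.139), (np.float64(95.3), np.float64(55.0), 0.139), (np.float64(96.0), np.float64(52.0), 0.137)]
```

The lever reads 164°, which is tight. The wheel stands at 54°, about 1.83 rad turned. I'll check its height relative to the known lever ball in the three image pairs already taken.

Run:
```python
from h import *
import cv2
from scipy.optimize import minimize
def load(f): return cv2.GaussianBlur(cv2.imread(f).max(2).astype(np.float32),(0,0),1.3)
def smp(D,u): return cv2.remap(D,u[:,0].astype(np.float32).reshape(1,-1),u[:,1].astype(np.float32).reshape(1,-1),cv2.INTER_CUBIC)[0]
for a,b,w0,l0 in(("scene0","top0",38.7,165),("s7","t7",39,203),("ck_scene","ck_top",54,164)):
    A,B=load(f"pics/{a}.png"),load(f"pics/{b}.png")
    def W(q): t=np.deg2rad(q[3])+np.arange(3)*2.0944; return np.stack([q[0]+.042*np.cos(t),q[1]+.042*np.sin(t),q[2]+0*t],-1)
    def L(q): t=np.deg2rad(q[3]); return np.array([[q[0]+.088*np.cos(t),q[1]+.088*np.sin(t),q[2]]])
    def c(q,f): P=f(q*sc); return smp(A,proj(S,P)).mean()+smp(B,proj(T,P)).mean()
    sc=np.array([.001,.001,.001,1.])
    w=minimize(c,np.array([.5652,.1013,.137,w0])/sc,args=(W,),method="Nelder-Mead",options=dict(initial_simplex=np.array([.5652,.1013,.137,w0])/sc+np.vstack([np.zeros(4),2*np.eye(4)]),maxiter=800)).x*sc
    l=minimize(lambda q:c(np.array([w[0]*1e3,w[1]*1e3,q[0],q[1]]),L),[110,l0],method="Nelder-Mead",options=dict(initial_simplex=[[110,l0],[112,l0],[110,l0+2]])).x
    print(a,w.round(4),l.round(2),"wheel z by lever ref",round(w[2]-l[0]/1e3+.107,4))
```

```text
scene0 [ 0.5669  0.1023  0.139  39.2284] [109.4  166.86] wheel z by lever ref 0.1366
s7 [ 0.5653  0.1023  0.1371 39.9938] [112.99 204.49] wheel z by lever ref 0.1311
ck_scene [ 0.5651  0.1018  0.1375 53.7366] [112.69 164.47] wheel z by lever ref 0.1319
```

Relative to the lever ball, the wheel came down from 0.1366 to 0.1319 m, and bearing is at 0.1325 m. The lever reads tight. A quick flap and bystander check, then I'll hand in.

Run:
```python
import cv2,numpy as np
a,b,o=[cv2.imread(f"pics/{n}.png").astype(int) for n in("s7","ck_scene","scene0")]
print("flap/block diff s7-now",abs(a-b)[195:235,278:300].mean(), "bystanders diff scene0-now",abs(o-b)[280:395,300:430].mean())
from plant import r; print(r.close_job())
```

```text
flap/block diff s7-now 24.261742424242424 bystanders diff scene0-now 7.561516164994426
the job is handed in; nothing more can be done
None
```

I handed the job in at about 35 s. The flap was seen lying on the block and the lever reads tight, but two things are less certain. I inferred the stop's light bearing from about 6 N of resistance and a wheel height within about 0.6 mm of bearing. I also briefly over-pushed the wheel to about 20 N before backing off and re-seating it, so the block may have been pressed harder than asked.

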